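# Close up the row of onyx jars on the display stand

### The arm

A 7-joint arm with a two-finger parallel gripper is mounted at the origin on the work surface. World frame = base frame: x ahead of the robot, y to its left, z up, the work surface at z = 0. Lengths are in mm, angles in rad, forces in N, time in s.
With the tool pointing down it reaches from about 400 to 850 mm from the base axis. Payload 4.4 kg.
Tool frame: the origin (TCP) lies where the fingers leave the gripper's body, on its centre line; the fingertips stand 97 mm ahead of it and the grasp point (between the pads) lies 78 mm ahead of it; z points along the fingers, x is the direction in which the jaws open and shut, and the axes are right-handed (so a half turn about z gives the same grasp; the last joint's range is limited). The gripper opens to 94 mm and grips with 3 to 60 N. Pads are 16 mm wide; open, the fingers measure 119 mm over their backs; the gripper's body (75 mm by 177 mm) begins 78 mm behind the grasp point.
Start: joints at [1.198, 0.628, 0.038, 1.517, -0.027, 0.996, -0.02], TCP at [196.331, -619.654, 302.678] pointing down, gripper open.
Joint ranges: [-3.06, 3.06], [-0.37, 2.12], [-1.25, 1.32], [0.18, 2.47], [-1.1, 4.24], [0.23, 1.98], [-2.94, 2.94]. Speed limits (rad/s): [2.57, 2.57, 3.14, 3.14, 3.14, 3.14, 3.14].

### API

Orientations are given as a unit quaternion [x, y, z, w].
In Python, from bench import sense, eyes, workorder gives the robot as it stands. The module is installed in compiled form; this text tells all that it offers.
- The arm moves only by the shell command python3 -m creep 'ROWS'. ROWS is JSON, a list of rows, each a list of 3 entries, a list of its own where there are three numbers: the turn, a rotation vector about the tool's x, y, z in rad, then the shift along the tool's x, y, z in cm, then the gripper's target within -1 to 1 (shut at 1, half-way at 0, fully open at -1). A call has 1 to 12 rows; each row is the pose to reach, as a shift and turn from the pose measured when the call began, along the tool's axes at that moment; what a row does not reach only later rows make up. A row lasts 1/12 s, in which the tool goes at most 41.7 mm and 7.16 degrees, less where a joint would pass 70% of its speed; a pose out of reach is approached as far as the arm can. A call with a gripper value outside its range is refused whole. The fingers move at their own pace and stop on an object; the grip force is fixed at half the most. Time passes only in rows, so rows that repeat a pose let the fingers close. It gives the time, the measured TCP pose, the force and the opening at its end, in the units of the state.
- sense(): the state, without advancing time (a new reading comes with each control period).
- eyes.get_image(name): name is "scene" or "top"; returns (picture, depth): 480x640x3 uint8, red, green, blue; 480x640 float32, mm along the optical axis (not along the pixel's ray), 0 where there is no reading.
- eyes.calibration(name): a dict with "intrinsics" (3x3 intrinsics, pixels), "R" (3x3) and "t" (3): a world point X has camera coordinates R X + t. Camera axes: x right, y down, z forward; pixel columns grow to the right and rows downward; lengths in mm; the calibration is good to about 2 mm. A picture is of the moment at which its call begins. calibration takes no time and is no camera call.
- workorder.job_done(): hands the job in, once; it reports no verdict.
The state is a dict: "time_s": time; "q": joint angles; "qvel": joint speeds; "tau": joint torques, N m; "eef_pos": TCP position; "tcp_rot": TCP orientation; "contact_force": force on the tool from outside, world axes, zero at the start; "wrist_torque": the same for the moment, N m; "gripper_width": finger opening in mm.
Only numpy, scipy, OpenCV 4.12 (cv2) and the standard library are available. Lean on these libraries where they do the work, as an engineer would, in place of code of your own. Each camera call takes 0.05 s, during which the arm holds its last target. There are 200 camera calls.

### The job

Put the medium and the small onyx jar on the display stand to make a row with the large jar that stands there askew: large at the end cheek, then medium, then small, all upright. Close the row up so that each jar touches the next, the large one touches the cheek, and all three touch the brass rail at the back. The stone chips, so set down and press only gently, and leave the cup, the bowl and the carton where they are.

Things in the scene. Friction and masses are not known exactly. Their poses are not given: they have to be found in the camera images.
- stand: Fixed display stand. Origin under its plinth, z up, +x to its back, +y to the end cheek. Marble plinth x -45..+130, y -165..+165 mm, top 24 mm high; the jars stand on this top.
- corner (a point): Point on the plinth's top where the lines of the rail's front face and the cheek's inner face meet (stand x +60, y +150, z 24 mm); axes as the stand's. The end cheek is an upright marble panel 12 mm thick, 66 mm above the plinth top, x -40..+65 mm in the stand; the other end of the stand is open.
- rail (a point): Middle of the front face of the level brass back rail (stand x +60, y +5, z 79 mm). The rail runs along y from -140 to +150 mm, 10 mm high, its centre 55 mm above the plinth top, on three thin posts.
- canopy (a point): Middle of the lower front edge of the glass canopy, 8 mm thick, that overhangs the row: stand x +52..+122 mm, full length, underside 188 mm above the counter, on two posts at x +112 mm. No room for a gripper pointing straight down over a jar at the rail; one leaning back 30 to 45 degrees (fingers forward and down) can hold a finial there.
- jar_large: Large cream onyx jar, loose, about 420 g, already on the stand near its corner but short of both rail and cheek: round body 70 mm in diameter, 76 mm high, then an 8 mm domed lid fixed to it, then an upright round finial 18 mm in diameter and 30 mm high (top at 114 mm). Origin at the centre of its underside, z up.
- jar_medium: Medium cream onyx jar, loose, about 340 g, at first on the counter: round body 62 mm in diameter, 72 mm high, then an 8 mm domed lid fixed to it, then an upright round finial 18 mm in diameter and 30 mm high (top at 110 mm). Origin at the centre of its underside, z up.
- jar_small: Small cream onyx jar, loose, about 240 g, at first on the counter: round body 50 mm in diameter, 68 mm high, then an 8 mm domed lid fixed to it, then an upright round finial 18 mm in diameter and 30 mm high (top at 106 mm). Origin at the centre of its underside, z up.
- cup: Bystander: loose open onyx cup, 68 mm across the rim, 60 mm high, origin under its centre.
- bowl: Bystander: wide onyx bowl with a lid, 144 mm across, 96 mm high, origin under its centre.
- carton: Bystander: closed cardboard box, 110 x 130 x 80 mm high, origin under its centre.
Mind the look-alikes: they are no part of the job. Leave any blue, pink or turquoise look-alike of the jar_large alone.

How it is judged (in metres and radians):
At the end, for the whole second after the job is handed in: All three jars stand upright (within 3 degrees), at rest on the plinth, each within 3 mm of touching the rail; the large jar within 3 mm of touching the cheek, the medium jar next to it and the small jar next to the medium, with gaps of at most 2.5 mm between neighbours (x of jar_large in the frame of stand above 0.022 m and z of jar_large in the frame of corner between -0.004 and 0.004 m and angle between each of jar_large, jar_medium, jar_small's own z axis and vertical below 0.05 rad and linear speed of each of jar_large, jar_medium, jar_small below 0.01 m/s and x of jar_medium in the frame of stand above 0.026 m and z of jar_medium in the frame of corner between -0.004 and 0.004 m and x of jar_small in the frame of stand above 0.032 m and z of jar_small in the frame of corner between -0.004 and 0.004 m and y of jar_large in the frame of stand above 0.112 m and horizontal distance between jar_large and jar_medium below 0.0685 m and horizontal distance between jar_medium and jar_small below 0.0585 m and y of jar_medium in the frame of stand below 0.08 m and y of jar_small in the frame of stand below 0.02 m).
It fails at once if a jar is knocked over or tilted more than 35 degrees (angle between any of jar_large, jar_medium, jar_small's own z axis and vertical above 0.61 rad).
It fails at once if a jar is banged or pressed against the stand, its rail, its cheek or another jar with more than 40 N (contact force between any of jar_large, jar_medium, jar_small and stand above 40 N or contact force between jar_large and jar_medium above 40 N or contact force between any of jar_medium, jar_large and jar_small above 40 N).
It fails at once if the cup, the covered bowl or the carton is moved by more than 20 mm (distance of any of cup, bowl, carton from where it was at the start of the episode above 0.02 m).
It also fails if it takes over 72 s, if anything falls off the work surface, if the arm or the gripper's body presses on something with over 40 N, if the wrist force passes 120 N, or if a joint passes its speed limit or range.

## Working session

There is one attempt and no reset: what is moved stays moved. The work goes in short steps, Python scripts to look and compute and a shell command to move; the robot and the scene stay as the last step left them, time stands still between calls to the robot, and variables do not carry over. Pictures are saved under pics/ and viewed, about 8 in all and at most 12, crops included, and the job is handed in when it is done.

```bash
mkdir -p pics; python3 - <<'E'
from bench import sense, eyes
import cv2, numpy as np
print(sense())
for n in("scene","top"):
    p,d=eyes.get_image(n); cv2.imwrite(f"pics/{n}0.png",p[:,:,::-1]); np.savez(f"{n}0.npz",p=p,d=d)
    c=eyes.calibration(n); print(n,c); print((d>0).mean())
E
```

```text
{'time_s': 0.0, 'q': array([ 1.19819723,  0.6293034 ,  0.0384702 ,  1.51832003, -0.02697969,
        0.99628581, -0.01999688]), 'qvel': array([ 1.26896476e-03, -1.11737271e-03, -5.34333247e-05,  2.05249550e-04,
        6.02859934e-04,  1.53669390e-03, -1.33641453e-03]), 'tau': array([ 9.65020627e-04, -5.49729395e+01,  1.14403937e+00, -1.86634451e+01,
       -5.21927979e-02,  2.38955050e-02,  1.63351669e-04]), 'eef_pos': array([ 196.17781292, -619.20529126,  301.79751189]), 'tcp_rot': array([ 8.06845856e-01, -5.90761336e-01, -7.40959694e-04, -5.09034535e-04]), 'contact_force': array([-0.21336091, -0.74819026,  0.1469785 ]), 'wrist_torque': array([-0.04783154,  0.00839782, -0.03973388]), 'gripper_width': 93.67561203003639}
scene {'intrinsics': array([[547.07766599,   0.        , 325.68337365],
       [  0.        , 547.07766599, 237.32680446],
       [  0.        ,   0.        ,   1.        ]]), 'R': array([[ 0.92887394, -0.37036842,  0.00452061],
       [-0.25859793, -0.65719784, -0.70796759],
       [ 0.26517977,  0.65644363, -0.70623045]]), 't': array([-614.44688872,  241.22436079, 1282.73256102])}
0.9959244791666667
top {'intrinsics': array([[552.98840826,   0.        , 325.28866297],
       [  0.        , 552.98840826, 233.50683099],
       [  0.        ,   0.        ,   1.        ]]), 'R': array([[-0.01281864, -0.99985811,  0.01092893],
       [-0.99187542,  0.01133133, -0.12670733],
       [ 0.12656551, -0.01246435, -0.99187994]]), 't': array([  -5.52686401,  668.47533625, 1569.55020705])}
0.9959700520833333
```

View pics/scene0.png

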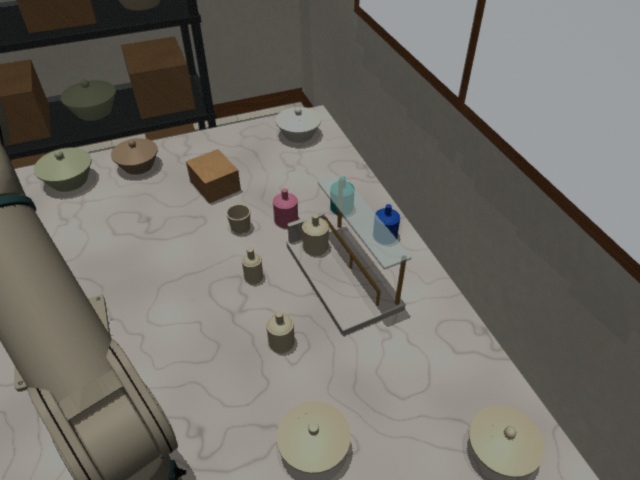

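View pics/top0.png

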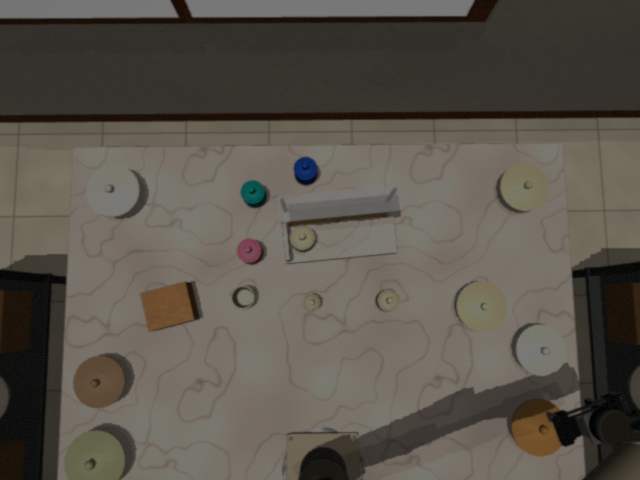

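The top view shows the large jar at (302,238) on the stand, the medium at (388,300), the small at (313,301), and the cup at (245,296). The stand spans about (285..398, 190..262), with its cheek on the left (+y) side. The scene view agrees.

```bash
cat > h.py <<'E'
import numpy as np, cv2
from bench import sense, eyes
from scipy.spatial.transform import Rotation as Ro
def cloud(n,d):
    c=eyes.calibration(n);K=c["intrinsics"];v,u=np.mgrid[:480,:640]
    P=np.stack([(u-K[0,2])*d/K[0,0],(v-K[1,2])*d/K[1,1],d],-1)
    W=(P-c["t"])@c["R"]; W[d<=0]=np.nan; return W
def circ(X):
    A=np.c_[2*X,np.ones(len(X))];s=np.linalg.lstsq(A,(X**2).sum(1),rcond=None)[0]
    return s[:2],np.sqrt(s[2]+s[0]**2+s[1]**2)
E
python3 - <<'E'
from h import *
for n in("scene","top"):
    f=np.load(n+"0.npz");W=cloud(n,f["d"]);x,y,z=W[...,0],W[...,1],W[...,2]
    near=lambda u,v,r:(np.hypot(*(np.mgrid[:480,:640][::-1]-np.array([u,v])[:,None,None]))<r)
    J=dict(scene=dict(L=(315,235),M=(281,333),S=(253,268)),top=dict(L=(302,238),M=(388,300),S=(313,301)))[n]
    for k,(u,v) in J.items():
        b=24 if k=="L" else 0; H=dict(L=114,M=110,S=106)[k]+b
        m=near(u,v,32 if n=="scene" else 18)
        f2=m&(z>H-24)&(z<H+6); top=m&(z>H-4)&(z<H+6)
        body=m&(z>b+8)&(z<H-42)
        print(n,k,"finial n",f2.sum(),W[f2].mean(0).round(1),"ztop",np.nanmax(np.where(f2,z,0)).round(1), "top",top.sum(),W[top].mean(0).round(1), "body",body.sum(),[a if np.isscalar(a) else a.round(1) for a in circ(W[body][:,:2])] if body.sum()>10 else 0)
    reg=(x>300)&(x<800)&(abs(y)<350)
    m=reg&(z>20)&(z<28); k=cv2.morphologyEx(m.astype(np.uint8),cv2.MORPH_OPEN,np.ones((3,3)))
    P=W[k>0][:,:2]; P=P[(P[:,0]>450)]
    print(n,"plinth",len(P),np.median(z[k>0]),cv2.minAreaRect(P.astype(np.float32)))
    r=reg&(z>77)&(z<88)&(x>450); print(n,"rail/cheek pts",r.sum())
    np.save(n+"_W.npy",W)
    q=W[r]; print(np.c_[q][::max(1,len(q)//25)].round(0).tolist())
E
```

```text
scene L finial n 63 [649.4  45.4 128.8] ztop 138.5 top 19 [649.1  47.  136.1] body 1024 [array([667.5,  80.2]), np.float64(65.59598155380891)]
scene M finial n 83 [ 471.1 -195.2  102.4] ztop 111.5 top 38 [ 471.6 -192.6  108.3] body 414 [array([ 472.2, -192.2]), np.float64(29.88859523873717)]
scene S finial n 71 [468.3  22.4  96.9] ztop 107.8 top 28 [468.6  24.6 104.6] body 302 [array([468.6,  25.5]), np.float64(23.555485631055543)]
scene plinth 1988 22.427216269549497 ((684.67431640625, -67.03239440917969), (174.07266235351562, 313.62847900390625), 4.503334999084473)
scene rail/cheek pts 789
[[612.0, 224.0, 81.0], [645.0, 198.0, 81.0], [623.0, 195.0, 82.0], [603.0, 195.0, 81.0], [616.0, 184.0, 79.0], [736.0, 97.0, 79.0], [697.0, 87.0, 79.0], [619.0, 92.0, 87.0], [692.0, 62.0, 80.0], [589.0, 87.0, 83.0], [701.0, 28.0, 78.0], [661.0, 18.0, 87.0], [659.0, 13.0, 85.0], [635.0, 17.0, 83.0], [698.0, -25.0, 82.0], [700.0, -54.0, 79.0], [702.0, -68.0, 77.0], [704.0, -89.0, 80.0], [710.0, -118.0, 82.0], [711.0, -144.0, 79.0], [712.0, -169.0, 81.0], [771.0, -206.0, 81.0], [485.0, -189.0, 79.0]
[... 534 characters left out ...]
658.3455810546875, -65.13516235351562), (109.04191589355469, 311.0845642089844), 6.070127010345459)
top rail/cheek pts 1015
[[799.0, 218.0, 87.0], [791.0, 187.0, 82.0], [782.0, 181.0, 86.0], [776.0, 178.0, 84.0], [768.0, 204.0, 83.0], [760.0, 184.0, 78.0], [715.0, -110.0, 83.0], [713.0, -125.0, 78.0], [710.0, -133.0, 82.0], [704.0, -50.0, 85.0], [702.0, -44.0, 78.0], [697.0, 56.0, 82.0], [691.0, 84.0, 84.0], [644.0, 217.0, 86.0], [639.0, 195.0, 82.0], [633.0, 178.0, 78.0], [624.0, 183.0, 82.0], [617.0, 56.0, 83.0], [610.0, 225.0, 86.0], [605.0, 212.0, 77.0], [599.0, 201.0, 78.0], [590.0, 195.0, 81.0], [487.0, -187.0, 85.0], [476.0, -170.0, 80.0], [465.0, -175.0, 81.0], [457.0, -184.0, 77.0]]
```

```bash
python3 - <<'E'
from h import *
for n in("scene","top"):
    W=np.load(n+"_W.npy");x,y,z=W[...,0],W[...,1],W[...,2]
    m=(abs(x-(697.5-0.0866*y))<12)&(y>-170)&(y<110)&(z>72)&(z<90)
    P=W[m]
    l=cv2.fitLine(P[:,:2].astype(np.float32),cv2.DIST_HUBER,0,0.01,0.01).ravel()
    a=np.arctan2(-l[0],l[1]) if l[1]>0 else np.arctan2(l[0],-l[1]); print(n,"rail",m.sum(),l.round(2),np.degrees(a),"z",np.percentile(P[:,2],[5,50,95]).round(1),"ends y",P[:,1].min(),P[:,1].max())
    a=np.radians(5.0);ex=np.array([np.cos(a),np.sin(a)]);ey=np.array([-np.sin(a),np.cos(a)])
    sx=W[...,:2]@ex; sy=W[...,:2]@ey
    r=P[:,:2]@ex; print("rail sx pct",np.percentile(r,[2,10,25,50,75,90]).round(1))
    # cheek: z 60..95
    c=(z>84)&(z<96)&(sx>590)&(sx<720)&(sy>-10)&(sy<120)
    c&=~(np.hypot(x-650,y-50)<38)
    q=np.c_[sx[c],sy[c],z[c]]; print("cheek",len(q),"sx",np.percentile(q[:,0],[3,97]).round(1),"sy",np.percentile(q[:,1],[2,10,50,90,98]).round(1),"z",np.percentile(q[:,2],[10,50,90]).round(1))
    g=(z>180)&(z<202)&(sx>640)&(sx<820)&(sy>-280)&(sy<100); q=np.c_[sx[g],sy[g],z[g]]
    if len(q): print("canopy",len(q),np.percentile(q,[2,50,98],axis=0).round(1).tolist())
    p=(z>19)&(z<29)&(sx>540)&(sx<780)&(sy>-280)&(sy<130);q=np.c_[sx[p],sy[p]]
    print("plinth",np.percentile(q,[1,50,99],axis=0).round(1).tolist(), "L axis", np.array([650,50])@ex, np.array([650,50])@ey)
f=np.load("scene0.npz")["p"];cv2.imwrite("pics/c.png",cv2.resize(f[170:340,220:420,::-1],None,fx=4,fy=3.5,interpolation=3)[:600,:800])
E
```

```text
scene rail 340 [ 9.0000e-02 -1.0000e+00  7.0287e+02 -4.2260e+01] 5.066024 z [74.7 80.7 85.2] ends y -169.95615709390168 104.75509816270109
rail sx pct [688.9 694.2 695.2 696.4 699.1 701.1]
cheek 103 sx [596.8 696.4] sy [30.8 32.3 37.7 43.4 44.8] z [84.8 87.2 90.2]
canopy 2950 [[686.6, -275.2, 187.9], [719.8, -135.9, 193.4], [755.7, 40.3, 197.0]]
plinth [[589.9, -278.2], [667.1, -152.1], [762.2, 111.9]] L axis 651.8843408970175 -6.841497881390531
top rail 290 [ 9.0000e-02 -1.0000e+00  7.0451e+02 -3.3140e+01] 5.252563 z [77.7 83.7 88.3] ends y -169.81561349834132 106.7088704603136
rail sx pct [689.6 695.8 696.7 698.9 701.1 702.6]
cheek 173 sx [600.  701.4] sy [-1.3 21.  40.5 46.2 47.6] z [85.9 89.6 93.9]
canopy 3169 [[688.1, -272.5, 189.5], [722.4, -113.5, 196.2], [756.5, 44.9, 201.3]]
plinth [[591.4, -275.7], [643.2, -139.9], [706.2, 36.0]] L axis 651.8843408970175 -6.841497881390531
```

View pics/c.png

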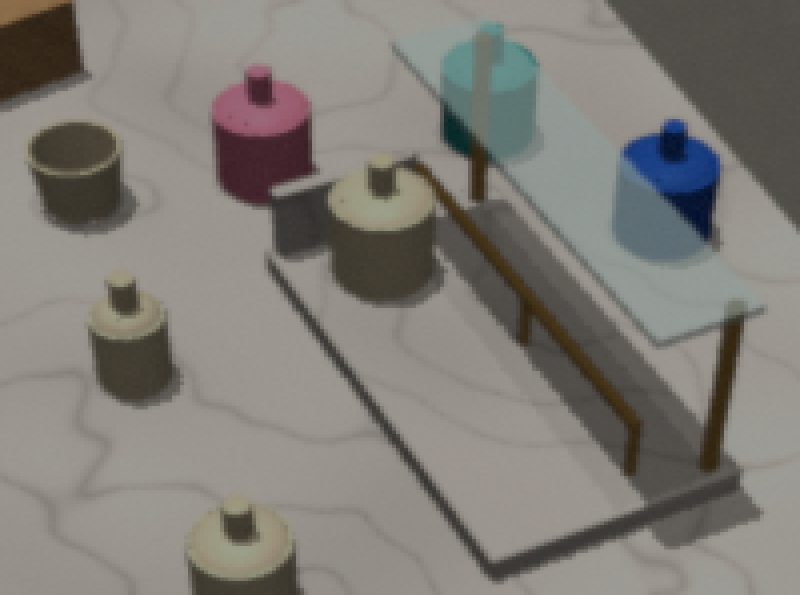

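```bash
cat >> h.py <<'E'
def des(lean=35,yaw=5.0):
    return Ro.from_euler('z',yaw-90,degrees=True)*Ro.from_rotvec([np.pi,0,0])*Ro.from_rotvec([np.radians(lean),0,0])
O=np.array([635.,-118.])   # stand origin in the rotated frame
YAW=5.0
def st(x,y,z=0):
    a=np.radians(YAW);X=np.array([x+O[0],y+O[1]]);return np.array([X[0]*np.cos(a)-X[1]*np.sin(a),X[0]*np.sin(a)+X[1]*np.cos(a),z])
def go(g,lean=35):
    s=sense();R=Ro.from_quat(s["tcp_rot"]);D=des(lean,YAW);p=np.array(g)-78*D.as_matrix()[:,2]
    t=(R.inv()*D).as_rotvec();d=R.inv().apply(p-s["eef_pos"])/10
    print("t",round(s["time_s"],2),"turn",t.round(3).tolist(),"shift cm",d.round(2).tolist(),"gp",(s["eef_pos"]+78*R.as_matrix()[:,2]).round(1),"F",s["contact_force"].round(1),"w",round(s["gripper_width"],1),"q",s["q"].round(2))
E
python3 -c "
from h import *
print(des().as_matrix().round(2)); go([472.5,-190.5,190])
print(st(25,115),st(29,49),st(35,-6.6))"
```

```text
[[ 0.09 -0.82  0.57]
 [-1.   -0.07  0.05]
 [ 0.   -0.57 -0.82]]
t 0.1 turn [0.609, 0.069, 0.212] shift cm [-33.49, -34.92, 4.85] gp [ 196.2 -619.1  223.9] F [-0.2  0.1  0.5] w 93.5 q [ 1.2   0.63  0.04  1.52 -0.03  1.   -0.02]
[657.74996797  54.53420612   0.        ] [667.48702578 -10.86602098   0.        ] [678.31005327 -65.73151174   0.        ]
```

```bash
python3 -c "
from h import *
go([650,49.5,200])"
```

```text
t 0.1 turn [0.609, 0.069, 0.212] shift cm [-51.01, -59.09, 3.88] gp [ 196.2 -619.1  223.9] F [-0.2  0.1  0.5] w 93.5 q [ 1.2   0.63  0.04  1.52 -0.03  1.   -0.02]
```

```bash
python3 -m creep '[[[0.61,0.07,0.21],[-50,-58,2],0],[[0.61,0.07,0.21],[-50,-58,2],0],[[0.61,0.07,0.21],[-50,-58,2],0],[[0.61,0.07,0.21],[-50,-58,2],0],[[0.61,0.07,0.21],[-50,-58,2],0],[[0.61,0.07,0.21],[-50,-58,2],0],[[0.61,0.07,0.21],[-50,-58,2],0],[[0.61,0.07,0.21],[-50,-58,2],0],[[0.61,0.07,0.21],[-50,-58,2],0],[[0.61,0.07,0.21],[-50,-58,2],0],[[0.61,0.07,0.21],[-50,-58,2],0],[[0.61,0.07,0.21],[-50,-58,2],0]]'; python3 -c "
from h import *
go([650,49.5,200])"
```

```text
time_s: 1.1
eef_pos: [460.5, -212.6, 317.7]
tcp_rot: [0.707, -0.644, 0.193, -0.22]
contact_force: [0.2, -0.9, 0.2]
gripper_width: 46.8
t 1.1 turn [0.017, 0.014, 0.002] shift cm [-24.25, -10.86, 14.14] gp [ 503.9 -207.8  253.1] F [ 0.2 -0.9  0.2] w 46.8 q [ 0.9   0.33 -0.42  2.24 -1.1   0.23  0.09]
```

```bash
python3 -m creep '[[[0,0,0],[-24,-10,12],0],[[0,0,0],[-24,-10,12],0],[[0,0,0],[-24,-10,12],0],[[0,0,0],[-24,-10,12],0],[[0,0,0],[-24,-10,12],0],[[0,0,0],[-24,-10,12],0],[[0,0,0],[-24,-10,12],0],[[0,0,0],[-24,-10,12],0],[[0,0,0],[-24,-10,12],0],[[0,0,0],[-24,-10,12],0],[[0,0,0],[-24,-10,12],0]]'; python3 -c "
from h import *
go([650,49.5,200])"
```

```text
time_s: 2.02
eef_pos: [602.6, 47.4, 305.5]
tcp_rot: [0.716, -0.646, 0.173, -0.202]
contact_force: [0.4, 0.6, -0.1]
gripper_width: 47.0
t 2.02 turn [0.074, 0.021, 0.01] shift cm [0.26, 1.9, 3.7] gp [642.2  52.5 238.5] F [ 0.4  0.6 -0.1] w 47.0 q [-0.44  0.45  0.44  2.07 -1.1   0.23 -0.53]
```

```bash
python3 - <<'E'
from h import *
go([650,49.5,168],31)
E

```

```text
t 2.02 turn [0.004, 0.021, 0.01] shift cm [0.31, 2.99, 6.43] gp [642.2  52.5 238.5] F [ 0.4  0.6 -0.1] w 47.0 q [-0.44  0.45  0.44  2.07 -1.1   0.23 -0.53]
```

```bash
python3 -m creep '[[[0,0.02,0.01],[0.3,1.5,3.2],0],[[0,0.02,0.01],[0.3,3,6.4],0],[[0,0.02,0.01],[0.3,3,6.4],0],[[0,0.02,0.01],[0.3,3,6.4],0],[[0,0.02,0.01],[0.3,3,6.4],0]]'; python3 - <<'E'
from h import *
go([650,49.5,128],31)
for n in("scene","top"):
    p,d=eyes.get_image(n); np.savez(n+"1.npz",p=p,d=d)
    y,x=(150,230) if n=="scene" else (170,230)
    cv2.imwrite(f"pics/{n}1.png",cv2.resize(p[y:y+150,x:x+160,::-1],None,fx=4,fy=4,interpolation=3))
a=cv2.imread("pics/scene1.png");b=cv2.imread("pics/top1.png");cv2.imwrite("pics/b1.png",cv2.resize(np.hstack([a,b]),(800,375)))
E
```

```text
time_s: 2.43
eef_pos: [626.3, 45.3, 261.4]
tcp_rot: [0.715, -0.656, 0.163, -0.178]
contact_force: [0.5, -0.9, -0.2]
gripper_width: 47.4
t 2.43 turn [0.054, 0.0, -0.002] shift cm [-0.2, 4.55, 5.12] gp [662.7  48.5 192.5] F [ 0.5 -0.9 -0.2] w 47.4 q [-0.41  0.56  0.42  2.02 -1.1   0.23 -0.55]
```

View pics/b1.png

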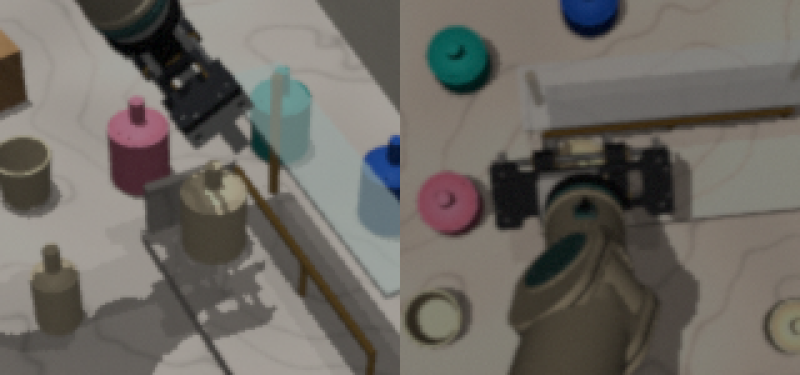

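The gripper is high above the large jar, at about (215,175) in the left crop. It stalls there because q5 and q6 sit on their limits. I'll fit the arm's kinematics from the logged poses to choose a wrist branch that allows the lean.

```bash
cat > kin.py <<'E'
import numpy as np, itertools
from scipy.spatial.transform import Rotation as Ro
from scipy.optimize import least_squares
S=[([1.198,.628,.038,1.517,-.027,.996,-.02],[196.331,-619.654,302.678],[.8068,-.5908,-.0007,-.0005]),
([.9,.33,-.42,2.24,-1.1,.23,.09],[460.5,-212.6,317.7],[.707,-.644,.193,-.22]),
([-.44,.45,.44,2.07,-1.1,.23,-.53],[602.6,47.4,305.5],[.716,-.646,.173,-.202]),
([-.41,.56,.42,2.02,-1.1,.23,-.55],[626.3,45.3,261.4],[.715,-.656,.163,-.178])]
def fk(q,sg,p,off,ax='zyzyzyz'):
    R=Ro.identity();X=np.array([0,0,p[0]])
    L={1:p[1],3:p[2],6:p[3]}
    for i in range(7):
        v=np.zeros(3);v['xyz'.index(ax[i])]=sg[i]*q[i];R=R*Ro.from_rotvec(v)
        if i==0: X=X+R.apply([p[4],0,0])
        if i==2: X=X+R.apply([p[5],0,p[1]])
        if i==3: X=X+R.apply([p[6],0,0])
        if i==4: X=X+R.apply([0,0,p[2]])
        if i==5: X=X+R.apply([p[7],0,0])
    X=X+R.apply([0,0,p[3]])
    return R*Ro.from_rotvec([0,0,off]),X
if __name__=="__main__":
    best=[]
    for sg in itertools.product([1,-1],repeat=7):
        for off in(0,np.pi/2,np.pi,-np.pi/2):
            e=sum((fk(q,sg,np.zeros(8),off)[0].inv()*Ro.from_quat(r)).magnitude() for q,x,r in S);best.append((e,sg,off))
    best.sort(key=lambda b:b[0]);print(best[:3])
    e,sg,off=best[0]
    f=lambda p:np.r_[np.concatenate([fk(q,sg,p,off)[1]-x for q,x,r in S]),(p[4:])*.05]
    s=least_squares(f,[300,400,400,200,0,0,0,0]);print(s.x.round(1),f(s.x)[:12].round(1))
E
python3 kin.py
```

```text
[(0.02335410672366137, (-1, 1, -1, 1, -1, 1, -1), 3.141592653589793), (1.1858849945685064, (1, 1, 1, 1, 1, 1, 1), 0), (2.38216604809957, (-1, 1, -1, 1, -1, 1, 1), 3.141592653589793)]
[288.3 573.9 360.5 288.  -26.4 -14.2 -28.5 -33.5] [27.2  8.2 -1.3  4.3 -0.  -2.  -3.5 -0.3  4.2 -1.6 -0.4 -0.9]
```

```bash
cat > kin2.py <<'E'
from kin import *
SG=(-1,1,-1,1,-1,1,-1)
def FK(q,P):
    P=P.reshape(8,3);X=P[0].copy();R=Ro.identity()
    for i in range(7):
        v=np.zeros(3);v['xyz'.index('zyzyzyz'[i])]=SG[i]*q[i];R=R*Ro.from_rotvec(v);X=X+R.apply(P[i+1])
    return R*Ro.from_rotvec([0,0,np.pi]),X
P0=np.zeros((8,3));P0[0,2]=300;P0[3,2]=450;P0[5,2]=400;P0[7,2]=220
w=np.full((8,3),.3);w[[0,3,5,7],2]=.003;w[:,0]=.1; w[1,2]=w[2,2]=w[4,2]=w[6,2]=9
f=lambda p:np.r_[np.concatenate([FK(q,p)[1]-x for q,x,r in S]),(p-P0.ravel())*w.ravel()]
P=least_squares(f,P0.ravel()).x
LO=np.array([-3.06,-.37,-1.25,.18,-1.1,.23,-2.94]);HI=np.array([3.06,2.12,1.32,2.47,4.24,1.98,2.94])
def ik(R,X,q0,reg=.02):
    g=lambda q:np.r_[(FK(q,P)[0].inv()*R).as_rotvec()*3,(FK(q,P)[1]-X)/100,reg*(q-q0)]
    s=least_squares(g,np.clip(q0,LO+.01,HI-.01),bounds=(LO,HI));return s.x,np.linalg.norm(g(s.x)[:6])
if __name__=="__main__":
    print(P.reshape(8,3).round(0).tolist(),f(P)[:12].round(1))
    from h import des,st
    for nm,g in dict(L=[650,49.5,130],Ls=st(25,115,130),M=[472.5,-190.5,104],Mc=st(29,49,126),S=[469,27,100],Ss=st(35,-6.6,122)).items():
        for lean in(30,38,45):
          for flip in(0,1):
            R=des(lean)*Ro.from_rotvec([0,0,np.pi*flip]);X=np.array(g)-78*R.as_matrix()[:,2];best=None
            for q5 in(-.9,1.57,3.1):
              for q7 in(-1.6,0,1.6):
                q,e=ik(R,X,np.array([-np.arctan2(g[1],g[0]),.6,0,1.8,q5,.5,q7]))
                if best is None or e<best[0]-1e-3: best=(e,q)
            print(nm,lean,flip,round(best[0],3),best[1].round(2))
E
python3 kin2.py
```

```text
[[-6.0, -1.0, 329.0], [5.0, -4.0, 0.0], [-14.0, -4.0, 0.0], [-5.0, -3.0, 576.0], [-2.0, -3.0, -0.0], [-6.0, -3.0, 369.0], [-7.0, -3.0, 0.0], [-2.0, -2.0, 311.0]] [ 0.2  0.1  0.   0.1 -0.1 -0.1 -0.   1.1  1.8 -0.2 -1.1 -1.7]
L 30 0 0.001 [ 0.13  0.64 -0.32  2.12  2.18  0.23  2.58]
L 30 1 0.0 [ 0.14  0.64 -0.32  2.13  2.23  0.23 -0.6 ]
L 38 0 0.0 [ 0.16  0.68 -0.37  2.25  2.67  0.48  2.1 ]
L 38 1 0.0 [-0.09  0.65 -0.    2.25  3.14  0.42 -1.57]
L 45 0 0.0 [-0.17  0.71  0.1   2.36  3.21  0.71  1.47]
L 45 1 0.001 [ 0.54  1.03 -1.1   2.39  2.38  1.11 -0.54]
Ls 30 0 0.001 [ 0.12  0.65 -0.33  2.1   2.12  0.23  2.63]
Ls 30 1 0.001 [ 0.24  0.68 -0.49  2.12  2.01  0.33 -0.37]
Ls 38 0 0.0 [ 0.14  0.68 -0.36  2.23  2.65  0.46  2.11]
Ls 38 1 0.0 [-0.1   0.66  0.    2.23  3.13  0.41 -1.57]
Ls 45 0 0.0 [-0.18  0.71  0.1   2.34  3.2   0.69  1.47]
Ls 45 1 0.001 [ 0.53  1.02 -1.09  2.36  2.38  1.09 -0.54]
M 30 0 0.0 [ 0.99  0.69 -0.62  2.42  2.92  0.31  2.46]
M 30 1 0.001 [ 1.29  1.   -1.25  2.45  2.04  0.72  0.21]
M 38 0 0.131 [ 0.99  0.73 -0.5   2.47  3.41  0.47  2.08]
M 38 1 0.127 [ 1.05  0.75 -0.57
[... 463 characters left out ...]
 2.4   1.03 -0.37]
S 30 0 0.326 [-0.09  0.56  0.02  2.47  3.21  0.34  1.52]
S 30 1 0.349 [-0.05  0.56 -0.02  2.47  3.18  0.33 -1.58]
S 38 0 0.7 [-0.04  0.57 -0.02  2.47  3.2   0.4   1.55]
S 38 1 0.723 [-0.    0.57 -0.05  2.47  3.19  0.39 -1.56]
S 45 0 1.023 [ 0.01  0.59 -0.07  2.47  3.19  0.46  1.59]
S 45 1 1.045 [ 0.06  0.6  -0.1   2.47  3.19  0.46 -1.52]
Ss 30 0 0.002 [ 0.76  0.94 -1.09  2.06  1.79  0.68 -2.94]
Ss 30 1 0.001 [ 0.5   0.73 -0.53  2.05  1.99  0.23 -0.11]
Ss 38 0 0.0 [ 0.48  0.74 -0.47  2.16  2.79  0.37  2.25]
Ss 38 1 0.0 [ 0.26  0.69 -0.14  2.16  3.36  0.36 -1.53]
Ss 45 0 0.0 [ 0.5   0.79 -0.49  2.26  3.    0.62  2.09]
Ss 45 1 0.001 [ 0.86  1.13 -1.2   2.29  2.4   0.95 -0.21]
```

```bash
cat > scan.py <<'E'
from kin2 import *
from h import des
for nm,g in dict(M=[472.5,-190.5,104],S=[469,27,100]).items():
    for lean in(33,38):
      for yaw in range(-150,181,30):
        for flip in(0,1):
            R=des(lean,yaw)*Ro.from_rotvec([0,0,np.pi*flip]);X=np.array(g)-78*R.as_matrix()[:,2]
            for q5 in(-.5,1.2,2.5):
                q,e=ik(R,X,np.array([-np.arctan2(g[1],g[0]),.6,0,1.8,q5,.5,0]))
                if e<.01: print(nm,lean,yaw,flip,q.round(2))
E
python3 scan.py
```

```text
M 33 -150 0 [ 0.25  0.87 -0.26  1.62  0.52  1.24  1.81]
M 33 -150 0 [ 0.43  0.93 -0.61  1.62  0.71  1.39  1.61]
M 33 -150 0 [ 0.53  1.01 -0.83  1.62  0.83  1.51  1.49]
M 33 -150 1 [-0.21  0.94  0.57  1.63 -0.07  1.1  -0.75]
M 33 -150 1 [ 0.05  0.86  0.09  1.63  0.29  1.14 -1.12]
M 33 -150 1 [ 0.22  0.87 -0.22  1.62  0.49  1.23 -1.32]
M 33 -120 0 [-0.64  1.23  1.32  1.88 -0.74  0.96 -2.78]
M 33 -120 0 [ 0.32  0.84 -0.54  1.86  0.92  1.19  1.82]
M 33 -120 0 [ 0.41  0.89 -0.72  1.86  1.    1.31  1.74]
M 33 -120 1 [-0.41  0.88  0.66  1.89  0.04  0.74 -0.44]
M 33 -120 1 [-0.08  0.78  0.1   1.88  0.57  0.88 -0.97]
M 33 -120 1 [ 0.11  0.79 -0.21  1.87  0.76  1.01 -1.17]
M 33 -90 0 [-0.73  1.13  1.25  2.15 -1.04  0.54 -2.07]
M 33 -90 0 [ 0.19  0.73 -0.38  2.14  1.23  0.89  1.94]
M 33 -90 0 [ 0.26  0.75 -0.5   2.14  1.26  0.97  1.91]
M 33 -90 1 [-0.57  0.87  0.81  2.18 -0.03  0.27  0.05]
M 33 -90 1 [-0.16  0.7   0.15  2.16  1.04  0.57 -1.01]
M 33 -90 1 [ 0.03  0.7  -0.14  2.15  1.16  0.74 -1.14]
M 33 -60 0 [-0.1   0.65  0.16  2.4   2.05  0.44  1.65]
M 33 -60 0 [-0.36  0.71  0.57  2.39  2.6   
[... 9033 characters left out ...]
.72  1.   -0.85  1.78  0.16  0.98  0.44]
S 38 120 0 [ 0.84  1.16 -1.16  1.78  0.47  1.07  0.11]
S 38 120 1 [ 0.    0.9   0.44  1.75 -0.76  1.28 -1.72]
S 38 150 0 [ 0.27  0.93 -0.31  1.57 -0.07  1.26  1.09]
S 38 150 0 [ 0.49  1.03 -0.75  1.57  0.24  1.29  0.76]
S 38 150 0 [ 0.6   1.15 -1.05  1.57  0.46  1.38  0.52]
S 38 150 1 [-0.15  0.97  0.48  1.55 -0.55  1.42 -1.53]
S 38 150 1 [ 0.04  0.92  0.1   1.55 -0.33  1.32 -1.77]
S 38 180 0 [ 0.09  0.96 -0.29  1.48  0.14  1.39  1.33]
S 38 180 0 [ 0.27  1.04 -0.69  1.48  0.38  1.47  1.07]
S 38 180 0 [ 0.38  1.13 -0.96  1.48  0.54  1.56  0.88]
S 38 180 1 [-0.33  1.01  0.51  1.48 -0.36  1.45 -1.27]
S 38 180 1 [-0.13  0.95  0.12  1.47 -0.11  1.39 -1.54]
```

```bash
cat > sim.py <<'E'
from kin2 import *
from scipy.spatial.transform import Slerp
from h import des,st,sense
F=lambda lean,yaw:des(lean,yaw)*Ro.from_rotvec([0,0,np.pi])
def run(q,R0,g0,way,n=8):
    for nm,R1,g1 in way:
        sl=Slerp([0,1],Ro.concatenate([R0,R1]))
        for t in np.linspace(1/n,1,n):
            R=sl(t);X=(1-t)*g0+t*g1-78*R.as_matrix()[:,2];q,e=ik(R,X,q,.1)
        print(nm,round(e,3),q.round(2));R0,g0=R1,g1
    return q
if __name__=="__main__":
    s=sense();R0=Ro.from_quat(s["tcp_rot"]);g0=s["eef_pos"]+78*R0.as_matrix()[:,2];a=np.array
    c=a([560.,0,260])
    run(s["q"],R0,g0,[("down",F(0,-120),c),("l-90",F(38,-90),c),("l-45",F(38,-45),c),("l5",F(38,5),c),("L",F(38,5),a([650,49.5,130.])),
     ("up",F(38,5),c),("Mup",F(38,-60),a([472.5,-190.5,180])),("M",F(38,-60),a([472.5,-190.5,104])),("c",F(38,-60),c),("c5",F(38,5),c),("Mc",F(38,5),st(29,49,126)),
     ("up",F(38,5),c),("Sup",F(38,-75),a([469,27,180.])),("S",F(38,-75),a([469,27,100.])),("Sup",F(38,-75),a([469,27,180.])),("c",F(38,-60),c),("c5",F(38,5),c),("Ss",F(38,5),st(35,-6.6,122))])
E
python3 sim.py
```

```text
down 0.001 [-0.41  0.53  0.58  1.71 -0.33  1.01 -0.24]
l-90 0.0 [-0.85  0.73  0.74  1.69  0.21  1.03 -0.34]
l-45 0.001 [-0.98  0.5   0.8   2.17  0.7   0.35 -0.15]
l5 0.015 [ 0.59  0.35 -0.7   2.34  2.29  0.23 -0.59]
L 0.0 [ 0.37  0.76 -0.7   2.27  2.39  0.63 -0.69]
up 0.004 [ 0.6   0.35 -0.72  2.34  2.26  0.23 -0.55]
Mup 0.001 [ 0.31  0.55 -0.54  2.4   1.64  0.88 -1.12]
M 0.001 [ 0.27  0.76 -0.53  2.46  1.86  1.   -1.42]
c 0.001 [ 0.    0.56 -0.7   1.99  1.14  1.19 -0.84]
c5 0.002 [ 0.71  0.39 -0.88  2.35  2.09  0.3  -0.38]
Mc 0.0 [ 0.58  0.84 -0.84  2.22  2.34  0.63 -0.46]
up 0.002 [ 0.71  0.39 -0.88  2.35  2.1   0.3  -0.39]
Sup 0.001 [-0.15  0.69 -0.69  2.09  1.05  1.25 -1.29]
S 0.0 [-0.19  0.84 -0.63  2.14  1.19  1.18 -1.47]
Sup 0.0 [-0.14  0.69 -0.69  2.09  1.05  1.25 -1.29]
c 0.0 [ 0.03  0.57 -0.75  1.99  1.15  1.22 -0.85]
c5 0.002 [ 0.75  0.41 -0.94  2.35  2.04  0.34 -0.33]
Ss 0.0 [ 0.71  0.87 -0.87  2.18  2.34  0.56 -0.34]
```

```bash
cat >> h.py <<'E'
def F(lean,yaw): return des(lean,yaw)*Ro.from_rotvec([0,0,np.pi])
def G(g,lean=38,yaw=YAW):
    s=sense();R=Ro.from_quat(s["tcp_rot"]);D=F(lean,yaw);p=np.array(g)-78*D.as_matrix()[:,2]
    t=(R.inv()*D).as_rotvec();d=R.inv().apply(p-s["eef_pos"])/10
    print("t",round(s["time_s"],2),"turn",t.round(3).tolist(),"shift",d.round(2).tolist(),"gp",(s["eef_pos"]+78*R.as_matrix()[:,2]).round(1),"F",s["contact_force"].round(1),"w",round(s["gripper_width"],1),"q",s["q"].round(2), "rows",round(max(np.linalg.norm(d)/4.17,np.linalg.norm(t)/.125),1))
E
python3 -c "
from h import *
G([570,0,250],0,-120)"
```

```text
t 2.53 turn [-0.451, -0.233, -0.941] shift [4.07, 2.23, -8.64] gp [663.   49.1 193.4] F [-0.6  0.1 -0.1] w 47.2 q [-0.41  0.55  0.42  2.02 -1.1   0.23 -0.55] rows 8.6
```

```bash
python3 -m creep '[[[0,0,0],[0,0,-4],0],[[-0.45,-0.23,-0.94],[4,2.2,-8.6],0],[[-0.45,-0.23,-0.94],[4,2.2,-8.6],0],[[-0.45,-0.23,-0.94],[4,2.2,-8.6],0],[[-0.45,-0.23,-0.94],[4,2.2,-8.6],0],[[-0.45,-0.23,-0.94],[4,2.2,-8.6],0],[[-0.45,-0.23,-0.94],[4,2.2,-8.6],0],[[-0.45,-0.23,-0.94],[4,2.2,-8.6],0],[[-0.45,-0.23,-0.94],[4,2.2,-8.6],0],[[-0.45,-0.23,-0.94],[4,2.2,-8.6],0],[[-0.45,-0.23,-0.94],[4,2.2,-8.6],0],[[-0.45,-0.23,-0.94],[4,2.2,-8.6],0]]';python3 -c "
from h import *
G([570,0,250],38,-90)"
```

```text
time_s: 3.53
eef_pos: [570.2, 0.4, 328.5]
tcp_rot: [0.965, -0.261, 0.002, -0.0]
contact_force: [-0.6, 0.2, 0.6]
gripper_width: 46.9
t 3.53 turn [-0.648, 0.171, -0.51] shift [-2.42, -4.1, 1.69] gp [5.705e+02 4.000e-01 2.505e+02] F [-0.6  0.2  0.6] w 46.9 q [-0.44  0.55  0.61  1.73 -0.36  0.98 -0.22] rows 6.7
```

Matches the simulation. Next: lean, then swing.

```bash
python3 -m creep '[[[-0.65,0.17,-0.51],[-2.4,-4.1,1.7],0],[[-0.65,0.17,-0.51],[-2.4,-4.1,1.7],0],[[-0.65,0.17,-0.51],[-2.4,-4.1,1.7],0],[[-0.65,0.17,-0.51],[-2.4,-4.1,1.7],0],[[-0.65,0.17,-0.51],[-2.4,-4.1,1.7],0],[[-0.65,0.17,-0.51],[-2.4,-4.1,1.7],0],[[-0.65,0.17,-0.51],[-2.4,-4.1,1.7],0],[[-0.65,0.17,-0.51],[-2.4,-4.1,1.7],0]]';python3 -c "
from h import *
G([580,0,235],38,-45);G([580,0,235],38,5)"
```

```text
time_s: 4.2
eef_pos: [569.1, 50.9, 309.6]
tcp_rot: [0.945, 0.003, -0.001, 0.327]
contact_force: [0.1, 0.3, -1.8]
gripper_width: 47.2
t 4.2 turn [0.001, 0.485, -0.612] shift [-2.3, 0.5, 2.08] gp [569.    2.7 248.3] F [ 0.1  0.3 -1.8] w 47.2 q [-0.86  0.76  0.77  1.7   0.18  1.01 -0.31] rows 6.2
t 4.2 turn [-0.002, 1.022, -1.299] shift [-3.71, 3.49, 4.43] gp [569.    2.7 248.3] F [ 0.1  0.3 -1.8] w 47.2 q [-0.86  0.76  0.77  1.7   0.18  1.01 -0.31] rows 13.2
```

```bash
python3 -m creep '[[[0,0.48,-0.61],[-2.3,0.5,2.1],0],[[0,0.48,-0.61],[-2.3,0.5,2.1],0],[[0,0.48,-0.61],[-2.3,0.5,2.1],0],[[0,0.48,-0.61],[-2.3,0.5,2.1],0],[[0,0.48,-0.61],[-2.3,0.5,2.1],0],[[0,0.48,-0.61],[-2.3,0.5,2.1],0],[[0,0.48,-0.61],[-2.3,0.5,2.1],0],[[0,0.48,-0.61],[-2.3,0.5,2.1],0]]';python3 -c "
from h import *
G([590,0,220],38,5)"
```

```text
time_s: 4.87
eef_pos: [544.5, 31.3, 297.2]
tcp_rot: [0.876, 0.357, 0.123, 0.3]
contact_force: [0.3, -0.7, -0.2]
gripper_width: 47.0
t 4.87 turn [-0.002, 0.542, -0.697] shift [-2.66, 0.91, 2.69] gp [578.1  -2.8 235.6] F [ 0.3 -0.7 -0.2] w 47.0 q [-0.95  0.58  0.81  2.13  0.6   0.3  -0.08] rows 7.1
```

```bash
python3 -m creep '[[[0,0.54,-0.7],[-2.7,0.9,2.7],0],[[0,0.54,-0.7],[-2.7,0.9,2.7],0],[[0,0.54,-0.7],[-2.7,0.9,2.7],0],[[0,0.54,-0.7],[-2.7,0.9,2.7],0],[[0,0.54,-0.7],[-2.7,0.9,2.7],0],[[0,0.54,-0.7],[-2.7,0.9,2.7],0],[[0,0.54,-0.7],[-2.7,0.9,2.7],0],[[0,0.54,-0.7],[-2.7,0.9,2.7],0],[[0,0.54,-0.7],[-2.7,0.9,2.7],0],[[0,0.54,-0.7],[-2.7,0.9,2.7],0],[[0,0.54,-0.7],[-2.7,0.9,2.7],0],[[0,0.54,-0.7],[-2.7,0.9,2.7],0]]';python3 -c "
from h import *
G([590,0,220],38,5);G([640,49.5,175],38,5)"
```

```text
time_s: 5.87
eef_pos: [542.2, -5.5, 282.3]
tcp_rot: [0.66, 0.678, 0.231, 0.229]
contact_force: [-0.2, 1.1, -1.5]
gripper_width: 47.1
t 5.87 turn [-0.001, 0.042, -0.046] shift [0.13, -0.06, 0.06] gp [590.2  -4.6 220.8] F [-0.2  1.1 -1.5] w 47.1 q [ 0.09  0.4  -0.19  2.33  2.76  0.26 -1.2 ] rows 0.5
t 5.87 turn [-0.001, 0.042, -0.046] shift [4.97, 1.23, 6.74] gp [590.2  -4.6 220.8] F [-0.2  1.1 -1.5] w 47.1 q [ 0.09  0.4  -0.19  2.33  2.76  0.26 -1.2 ] rows 2.0
```

```bash
python3 -m creep '[[[0,0.04,-0.05],[2.5,0.6,3.4],0],[[0,0.04,-0.05],[5,1.2,6.7],0],[[0,0.04,-0.05],[5,1.2,6.7],0],[[0,0.04,-0.05],[5,1.2,6.7],0],[[0,0.04,-0.05],[5,1.2,6.7],0]]';python3 - <<'E'
from h import *
G([650,49.5,129],38,5)
for n in("scene","top"):
    p,d=eyes.get_image(n); np.savez(n+"1.npz",p=p,d=d)
    y,x=(150,230) if n=="scene" else (170,230)
    cv2.imwrite(f"pics/{n}2.png",cv2.resize(p[y:y+150,x:x+160,::-1],None,fx=4,fy=4,interpolation=3))
a=cv2.imread("pics/scene2.png");b=cv2.imread("pics/top2.png");cv2.imwrite("pics/b2.png",cv2.resize(np.hstack([a,b]),(800,375)))
E
```

```text
time_s: 6.28
eef_pos: [591.7, 44.7, 236.9]
tcp_rot: [0.639, 0.697, 0.238, 0.221]
contact_force: [0.1, 0.6, -0.8]
gripper_width: 46.7
t 6.28 turn [-0.001, 0.004, 0.002] shift [-0.01, -2.03, 4.31] gp [639.5  48.6 175.4] F [ 0.1  0.6 -0.8] w 46.7 q [-0.    0.55 -0.19  2.24  2.73  0.33 -1.18] rows 1.1
```

View pics/b2.png

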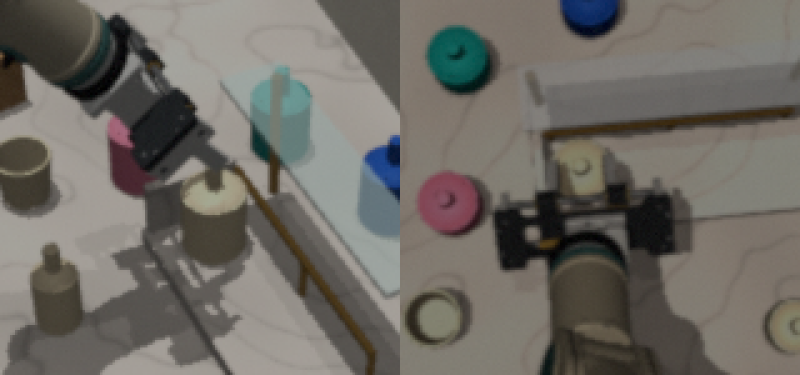

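```bash
python3 -m creep '[[[0,0,0],[0,-0.7,1.4],0],[[0,0,0],[0,-1.4,2.9],0],[[0,0,0],[0,-2,4.3],0],[[0,0,0],[0,-2,4.3],0],[[0,0,0],[0,-2,4.3],0]]' && python3 -m creep '[[[0,0,0],[0,0,0],0.7],[[0,0,0],[0,0,0],0.8],[[0,0,0],[0,0,0],1],[[0,0,0],[0,0,0],1],[[0,0,0],[0,0,0],1],[[0,0,0],[0,0,0],1]]';python3 - <<'E'
from h import *
G([657.7,54.5,130],38,5)
W=[];
for n in("scene","top"):
    p,d=eyes.get_image(n);W=cloud(n,d);m=(abs(W[...,0]-650)<50)&(abs(W[...,1]-50)<50)&(W[...,2]>34)&(W[...,2]<95)
    if n=="scene":print(m.sum())
E
```

```text
time_s: 6.8
eef_pos: [601.8, 44.8, 191.8]
tcp_rot: [0.639, 0.697, 0.238, 0.222]
contact_force: [-0.6, 0.1, 0.1]
gripper_width: 46.9
time_s: 7.3
eef_pos: [601.8, 45.5, 192.3]
tcp_rot: [0.638, 0.698, 0.239, 0.222]
contact_force: [-2.1, 2.1, 3.7]
gripper_width: 17.5
t 7.3 turn [0.001, 0.003, 0.003] shift [0.41, 0.61, 0.58] gp [649.8  49.5 130.9] F [-2.1  2.1  3.7] w 17.5 q [ 0.02  0.65 -0.22  2.24  2.77  0.44 -1.2 ] rows 0.2
580
```

```bash
python3 -m creep '[[[0,0,0],[0,0.08,0.06],1],[[0,0,0],[0,0.16,0.12],1],[[0,0,0],[0,0.24,0.18],1],[[0,0,0],[0,0.32,0.25],1],[[0,0,0],[0,0.39,0.31],1],[[0,0,0],[0,0.39,0.31],1]]' && python3 -m creep '[[[0,0,0],[0,0.06,0.05],1],[[0,0,0],[0,0.12,0.09],1],[[0,0,0],[0,0.12,0.09],1]]';python3 -c "
from h import *
G(st(25,115,130),38,5)"
```

```text
time_s: 7.9
eef_pos: [606.8, 46.0, 193.3]
tcp_rot: [0.638, 0.697, 0.239, 0.222]
contact_force: [-6.9, -0.0, 12.2]
gripper_width: 17.3
time_s: 8.15
eef_pos: [607.6, 46.1, 193.6]
tcp_rot: [0.638, 0.698, 0.239, 0.222]
contact_force: [-7.2, 0.0, 9.3]
gripper_width: 17.3
t 8.15 turn [0.002, 0.003, 0.003] shift [0.4, 0.08, 0.33] gp [655.6  50.  132.2] F [-7.2  0.   9.3] w 17.3 q [ 0.02  0.65 -0.22  2.23  2.77  0.43 -1.2 ] rows 0.1
```

```bash
python3 -m creep '[[[0,0,0],[0,0.06,-0.08],1],[[0,0,0],[0,0.12,-0.16],1],[[0,0,0],[0,0.12,-0.16],1]]';python3 - <<'E'
from h import *
G(st(25,115,130),38,5)
for n in("scene","top"):
    p,d=eyes.get_image(n); np.savez(n+"1.npz",p=p,d=d)
    if n=="scene":cv2.imwrite("pics/s3.png",cv2.resize(p[200:280,270:370,::-1],None,fx=7,fy=7,interpolation=3))
E
```

```text
time_s: 8.4
eef_pos: [606.8, 45.6, 194.5]
tcp_rot: [0.639, 0.698, 0.238, 0.221]
contact_force: [1.0, -0.5, -5.1]
gripper_width: 17.1
t 8.4 turn [-0.001, 0.004, 0.002] shift [0.45, 0.09, 0.46] gp [654.6  49.4 133. ] F [ 1.  -0.5 -5.1] w 17.1 q [ 0.01  0.65 -0.22  2.23  2.77  0.42 -1.2 ] rows 0.2
```

View pics/s3.png

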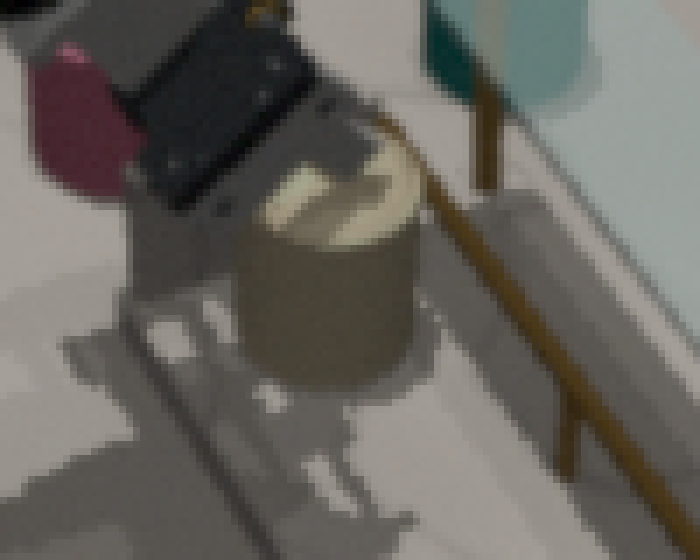

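```bash
for i in 1 2; do :; done; python3 -m creep '[[[0,0,0],[0,0.08,0.06],1],[[0,0,0],[0,0.16,0.12],1],[[0,0,0],[0,0.16,0.12],1]]'; python3 -m creep '[[[0,0,0],[0,0.08,0.06],1],[[0,0,0],[0,0.16,0.12],1],[[0,0,0],[0,0.16,0.12],1]]';python3 -c "
from h import *
G(st(25,115,130),38,5)"
```

```text
time_s: 8.75
eef_pos: [609.3, 45.8, 194.5]
tcp_rot: [0.638, 0.698, 0.238, 0.221]
contact_force: [-0.0, 0.4, -5.2]
gripper_width: 17.5
time_s: 9.0
eef_pos: [611.2, 46.0, 194.4]
tcp_rot: [0.639, 0.698, 0.238, 0.221]
contact_force: [-1.1, 0.0, -5.0]
gripper_width: 17.4
t 9.0 turn [-0.001, 0.004, 0.002] shift [0.44, -0.25, 0.17] gp [659.   49.9 132.9] F [-1.1  0.  -5. ] w 17.4 q [ 0.01  0.65 -0.21  2.22  2.76  0.41 -1.19] rows 0.1
```

```bash
python3 -m creep '[[[0,0,0],[0,0.08,0.06],1],[[0,0,0],[0,0.08,0.06],1]]'; python3 -m creep '[[[0,0,0],[0,0.08,0.06],1],[[0,0,0],[0,0.08,0.06],1]]';python3 -m creep '[[[0,0,0],[0,0.08,0.06],1],[[0,0,0],[0,0.08,0.06],1]]'
```

```text
time_s: 9.17
eef_pos: [611.6, 46.0, 194.1]
tcp_rot: [0.639, 0.698, 0.238, 0.221]
contact_force: [-2.8, -0.4, -3.3]
gripper_width: 17.1
time_s: 9.33
eef_pos: [611.9, 46.1, 193.9]
tcp_rot: [0.639, 0.698, 0.237, 0.22]
contact_force: [-4.7, 0.4, -2.5]
gripper_width: 17.6
time_s: 9.5
eef_pos: [612.2, 46.1, 193.9]
tcp_rot: [0.639, 0.698, 0.237, 0.22]
contact_force: [-6.2, -0.6, 1.2]
gripper_width: 17.6
```

```bash
python3 -m creep '[[[0,0,0],[0.1,0,0],1],[[0,0,0],[0.2,0,0],1],[[0,0,0],[0.2,0,0],1]]'; python3 -m creep '[[[0,0,0],[0.1,0,0],1],[[0,0,0],[0.1,0,0],1]]';python3 -m creep '[[[0,0,0],[0.1,0,0],1],[[0,0,0],[0.1,0,0],1]]';python3 -m creep '[[[0,0,0],[0.1,0,0],1],[[0,0,0],[0.1,0,0],1]]'
```

```text
time_s: 9.75
eef_pos: [611.9, 47.3, 193.9]
tcp_rot: [0.639, 0.698, 0.236, 0.22]
contact_force: [-3.6, -2.1, -1.7]
gripper_width: 17.5
time_s: 9.92
eef_pos: [611.9, 47.6, 193.8]
tcp_rot: [0.64, 0.697, 0.236, 0.221]
contact_force: [-3.5, -2.7, -1.3]
gripper_width: 17.5
time_s: 10.08
eef_pos: [611.9, 47.9, 193.9]
tcp_rot: [0.64, 0.697, 0.236, 0.221]
contact_force: [-4.8, -3.6, -0.9]
gripper_width: 17.5
time_s: 10.25
eef_pos: [611.8, 48.1, 193.9]
tcp_rot: [0.641, 0.697, 0.236, 0.221]
contact_force: [-3.9, -3.4, -0.9]
gripper_width: 17.0
```

```bash
python3 -m creep '[[[0,0,0],[0.15,0,0],1],[[0,0,0],[0.3,0,0],1],[[0,0,0],[0.3,0,0],1]]'; python3 -m creep '[[[0,0,0],[0.1,0,0],1],[[0,0,0],[0.2,0,0],1],[[0,0,0],[0.2,0,0],1]]';python3 -c "
from h import *
G(st(25,115,130),38,5)"
```

```text
time_s: 10.5
eef_pos: [611.7, 49.6, 193.9]
tcp_rot: [0.641, 0.696, 0.235, 0.222]
contact_force: [-4.1, -3.9, -1.5]
gripper_width: 17.5
time_s: 10.75
eef_pos: [611.6, 50.2, 193.9]
tcp_rot: [0.642, 0.695, 0.234, 0.223]
contact_force: [-3.1, -3.4, -1.4]
gripper_width: 17.2
t 10.75 turn [-0.004, 0.014, -0.004] shift [0.03, -0.28, 0.08] gp [659.3  53.3 132.2] F [-3.1 -3.4 -1.4] w 17.2 q [-0.02  0.65 -0.19  2.21  2.74  0.41 -1.19] rows 0.1
```

```bash
python3 -m creep '[[[0,0,0],[0.15,0,0],1],[[0,0,0],[0.3,0,0],1],[[0,0,0],[0.3,0,0],1]]'; python3 -m creep '[[[0,0,0],[0.15,0,0],1],[[0,0,0],[0.3,0,0],1],[[0,0,0],[0.3,0,0],1]]';python3 - <<'E'
from h import *
G(st(25,115,130),38,5)
p,d=eyes.get_image("scene"); np.savez("scene1.npz",p=p,d=d);cv2.imwrite("pics/s4.png",cv2.resize(p[200:280,270:370,::-1],None,fx=7,fy=7,interpolation=3))
E
```

```text
time_s: 11.0
eef_pos: [611.5, 51.6, 193.9]
tcp_rot: [0.643, 0.694, 0.234, 0.224]
contact_force: [-4.1, -5.3, -1.3]
gripper_width: 17.5
time_s: 11.25
eef_pos: [611.4, 53.0, 193.8]
tcp_rot: [0.644, 0.693, 0.233, 0.225]
contact_force: [-4.0, -5.0, -1.2]
gripper_width: 17.3
t 11.25 turn [-0.004, 0.02, -0.007] shift [-0.25, -0.28, 0.09] gp [659.1  55.6 132.2] F [-4.  -5.  -1.2] w 17.3 q [-0.03  0.65 -0.18  2.21  2.72  0.41 -1.19] rows 0.2
```

View pics/s4.png

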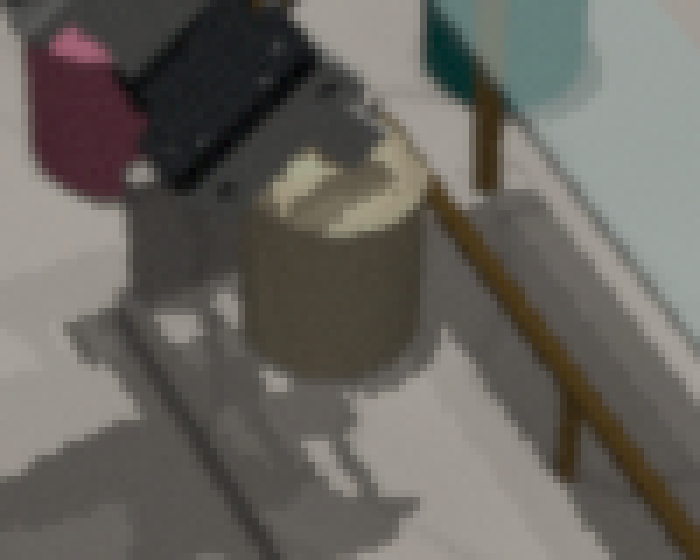

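```bash
python3 -m creep '[[[0,0.02,-0.01],[0.15,0,0],1],[[0,0.02,-0.01],[0.3,0,0],1],[[0,0.02,-0.01],[0.3,0,0],1]]'; python3 -m creep '[[[0,0.01,0],[0.15,0,0],1],[[0,0.01,0],[0.3,0,0],1],[[0,0.01,0],[0.3,0,0],1]]';python3 - <<'E'
from h import *
G(st(25,115,130),38,5)
E
```

```text
time_s: 11.55
eef_pos: [611.3, 53.9, 193.8]
tcp_rot: [0.639, 0.698, 0.238, 0.22]
contact_force: [-4.0, -6.0, -1.5]
gripper_width: 17.4
time_s: 11.8
eef_pos: [611.3, 53.5, 193.8]
tcp_rot: [0.64, 0.697, 0.24, 0.218]
contact_force: [-5.3, -7.4, -0.9]
gripper_width: 17.4
t 11.8 turn [-0.003, -0.001, -0.002] shift [-0.31, -0.27, 0.08] gp [659.   57.8 132.2] F [-5.3 -7.4 -0.9] w 17.4 q [-0.    0.66 -0.21  2.21  2.75  0.41 -1.2 ] rows 0.1
```

```bash
python3 -m creep '[[[0,0,0],[0,-0.06,0.08],1],[[0,0,0],[0,-0.06,0.08],1],[[0,0,0],[0,-0.06,0.08],0.3],[[0,0,0],[0,-0.06,0.08],0.3],[[0,0,0],[0,-0.06,0.08],0.3],[[0,0,0],[0,-0.06,0.08],0.2]]';python3 - <<'E'
from h import *
G(st(25,115,130),38,5)
E
python3 -m creep '[[[0,0,0],[0,1,-1.3],0],[[0,0,0],[0,2.5,-3.2],0],[[0,0,0],[0,4,-5],0],[[0,0,0],[0,3,-9],0],[[0,0,0],[0,1,-13],0],[[0,0,0],[0,-1,-15],0],[[0,0,0],[0,-1,-15],0],[[0,0,0],[0,-1,-15],0]]'
python3 - <<'E'
from h import *
G([472.5,-190.5,180],38,-60)
for n in("scene","top"):
    p,d=eyes.get_image(n); np.savez(n+"2.npz",p=p,d=d)
    W=cloud(n,d);x,y,z=W[...,0],W[...,1],W[...,2]
    m=(np.hypot(x-660,y-55)<16)&(z>112)&(z<143);t=m&(z>133);
    print(n,"finial",m.sum(),W[m].mean(0).round(1),"top",W[t].mean(0).round(1))
a=cv2.resize(np.load("scene2.npz")["p"][200:280,270:370,::-1],(500,400),interpolation=3);b=cv2.resize(p[190:270,270:370,::-1],(500,400),interpolation=3)
cv2.imwrite("pics/b5.png",cv2.resize(np.hstack([a,b]),(800,320)))
E
```

```text
time_s: 12.3
eef_pos: [612.6, 54.3, 193.7]
tcp_rot: [0.639, 0.697, 0.241, 0.219]
contact_force: [-0.1, 0.0, 0.1]
gripper_width: 36.0
t 12.3 turn [0.0, -0.002, -0.002] shift [-0.37, -0.37, -0.01] gp [660.4  58.6 132.2] F [-0.1  0.   0.1] w 36.0 q [-0.    0.66 -0.21  2.21  2.75  0.41 -1.2 ] rows 0.1
time_s: 12.97
eef_pos: [512.2, 45.2, 306.8]
tcp_rot: [0.639, 0.697, 0.241, 0.22]
contact_force: [0.3, -0.1, -0.3]
gripper_width: 46.9
t 12.97 turn [0.001, -0.701, 0.893] shift [-18.79, -10.34, 0.15] gp [560.2  49.5 245.4] F [ 0.3 -0.1 -0.3] w 46.9 q [ 0.09  0.32 -0.33  2.36  2.45  0.26 -0.94] rows 9.1
scene finial 70 [654.2  51.7 127.3] top [654.1  53.9 136.2]
top finial 43 [655.8  57.2 131. ] top [655.   58.2 137.4]
```

View pics/b5.png

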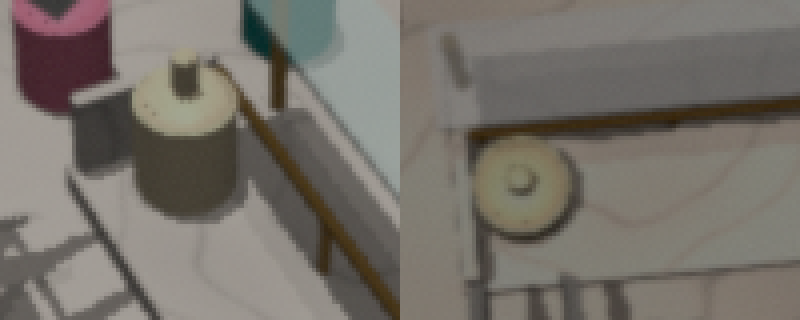

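```bash
python3 -m creep '[[[0,-0.7,0.89],[-18.8,-10.3,0.1],0],[[0,-0.7,0.89],[-18.8,-10.3,0.1],0],[[0,-0.7,0.89],[-18.8,-10.3,0.1],0],[[0,-0.7,0.89],[-18.8,-10.3,0.1],0],[[0,-0.7,0.89],[-18.8,-10.3,0.1],0],[[0,-0.7,0.89],[-18.8,-10.3,0.1],0],[[0,-0.7,0.89],[-18.8,-10.3,0.1],0],[[0,-0.7,0.89],[-18.8,-10.3,0.1],0],[[0,-0.7,0.89],[-18.8,-10.3,0.1],0],[[0,-0.7,0.89],[-18.8,-10.3,0.1],0],[[0,-0.7,0.89],[-18.8,-10.3,0.1],0],[[0,-0.7,0.89],[-18.8,-10.3,0.1],0]]'
python3 - <<'E'
from h import *
G([472.5,-190.5,150],38,-60);G([472.5,-190.5,104],38,-60)
E
```

```text
time_s: 14.07
eef_pos: [453.2, -147.2, 240.7]
tcp_rot: [0.914, 0.243, 0.085, 0.314]
contact_force: [1.4, -0.4, 1.0]
gripper_width: 47.1
t 14.07 turn [-0.001, -0.001, -0.004] shift [-0.5, -1.86, 2.25] gp [ 477.2 -188.6  179.1] F [ 1.4 -0.4  1. ] w 47.1 q [ 0.68  0.77 -1.17  2.36  1.57  1.33 -1.04] rows 0.7
t 14.07 turn [-0.001, -0.001, -0.004] shift [-0.52, -4.69, 5.88] gp [ 477.2 -188.6  179.1] F [ 1.4 -0.4  1. ] w 47.1 q [ 0.68  0.77 -1.17  2.36  1.57  1.33 -1.04] rows 1.8
```

```bash
python3 -m creep '[[[0,0,0],[-0.5,-1,1.2],0],[[0,0,0],[-0.5,-1.9,2.3],0],[[0,0,0],[-0.5,-3.3,4.1],0],[[0,0,0],[-0.5,-4.7,5.9],0],[[0,0,0],[-0.5,-4.7,5.9],0],[[0,0,0],[-0.5,-4.7,5.9],0]]' && python3 -m creep '[[[0,0,0],[0,0,0],0.7],[[0,0,0],[0,0,0],0.8],[[0,0,0],[0,0,0],1],[[0,0,0],[0,0,0],1],[[0,0,0],[0,0,0],1],[[0,0,0],[0,0,0],1]]';python3 - <<'E'
from h import *
G([472.5,-190.5,150],38,-60)
E
```

```text
time_s: 14.57
eef_pos: [448.5, -148.5, 164.0]
tcp_rot: [0.914, 0.245, 0.084, 0.313]
contact_force: [-0.6, -0.2, 0.5]
gripper_width: 47.1
time_s: 15.07
eef_pos: [449.2, -148.4, 164.8]
tcp_rot: [0.914, 0.245, 0.085, 0.313]
contact_force: [-0.2, 0.9, 2.1]
gripper_width: 17.2
t 15.07 turn [-0.002, -0.003, -0.001] shift [-0.07, 2.87, -3.68] gp [ 473.3 -189.8  103.2] F [-0.2  0.9  2.1] w 17.2 q [ 0.59  0.95 -1.07  2.42  1.74  1.41 -1.22] rows 1.1
```

```bash
python3 -m creep '[[[0,0,0],[0,0.6,-0.8],1],[[0,0,0],[0,1.8,-2.4],1],[[0,0,0],[0,3.7,-4.7],1],[[0,0,0],[0,5,-6.3],1],[[0,0,0],[0,6.2,-7.9],1],[[0,0,0],[0,6.2,-7.9],1]]';python3 - <<'E'
from h import *
G([500,-140,210],38,-30);G([560,-60,200],38,5)
E
```

```text
time_s: 15.57
eef_pos: [449.9, -148.8, 268.4]
tcp_rot: [0.913, 0.244, 0.088, 0.314]
contact_force: [0.5, -0.4, -2.8]
gripper_width: 17.6
t 15.57 turn [0.003, 0.317, -0.416] shift [2.38, -1.72, -1.72] gp [ 474.3 -190.3  207. ] F [ 0.5 -0.4 -2.8] w 17.6 q [ 0.71  0.68 -1.18  2.35  1.52  1.27 -0.97] rows 4.2
t 15.57 turn [0.005, 0.694, -0.897] shift [9.62, -3.78, -2.0] gp [ 474.3 -190.3  207. ] F [ 0.5 -0.4 -2.8] w 17.6 q [ 0.71  0.68 -1.18  2.35  1.52  1.27 -0.97] rows 9.1
```

```bash
python3 -m creep '[[[0,0.07,-0.09],[1,-0.4,-0.2],1],[[0,0.14,-0.18],[2,-0.8,-0.4],1],[[0,0.21,-0.27],[3,-1.1,-0.6],1],[[0,0.28,-0.36],[4,-1.5,-0.8],1],[[0,0.35,-0.45],[5,-1.9,-1],1],[[0,0.42,-0.54],[6,-2.3,-1.2],1],[[0,0.49,-0.63],[7,-2.6,-1.4],1],[[0,0.56,-0.72],[8,-3,-1.6],1],[[0,0.63,-0.81],[9,-3.4,-1.8],1],[[0,0.69,-0.9],[9.6,-3.8,-2],1],[[0,0.69,-0.9],[9.6,-3.8,-2],1],[[0,0.69,-0.9],[9.6,-3.8,-2],1]]';python3 - <<'E'
from h import *
G([600,-30,165],38,5);G(st(23,42,140),38,5)
p,d=eyes.get_image("scene");cv2.imwrite("pics/s6.png",cv2.resize(p[150:350,200:420,::-1],None,fx=3,fy=3))
E
```

```text
time_s: 16.57
eef_pos: [511.0, -65.2, 260.1]
tcp_rot: [0.64, 0.696, 0.237, 0.222]
contact_force: [-0.1, -0.8, -3.1]
gripper_width: 17.2
t 16.57 turn [-0.001, 0.007, -0.001] shift [2.77, 1.38, 5.31] gp [558.8 -61.6 198.5] F [-0.1 -0.8 -3.1] w 17.2 q [ 0.93  0.7  -1.2   2.39  2.08  0.63 -0.22] rows 1.5
t 16.57 turn [-0.001, 0.007, -0.001] shift [3.43, 4.8, 11.15] gp [558.8 -61.6 198.5] F [-0.1 -0.8 -3.1] w 17.2 q [ 0.93  0.7  -1.2   2.39  2.08  0.63 -0.22] rows 3.0
```

View pics/s6.png

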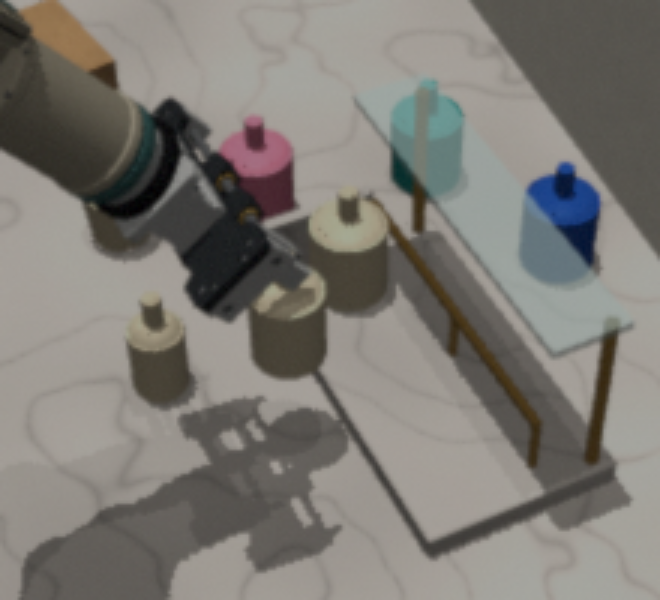

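```bash
sed -i 's/^O=.*/O=np.array([635.5,-115.5])/' h.py; python3 - <<'E'
from h import *
G(st(0,42,150),38,5);G(st(25,44,135),38,5);
E
```

```text
t 16.62 turn [-0.001, 0.007, 0.0] shift [3.61, 3.62, 8.99] gp [558.9 -61.1 198.8] F [-0.1 -0.2 -4.4] w 17.4 q [ 0.93  0.7  -1.2   2.39  2.08  0.63 -0.22] rows 2.5
t 16.62 turn [-0.001, 0.007, 0.0] shift [3.83, 4.67, 11.71] gp [558.9 -61.1 198.8] F [-0.1 -0.2 -4.4] w 17.4 q [ 0.93  0.7  -1.2   2.39  2.08  0.63 -0.22] rows 3.2
```

```bash
python3 -m creep '[[[0,0,0],[1,1,2.5],1],[[0,0,0],[2,2,5],1],[[0,0,0],[3.2,3.2,8],1],[[0,0.01,0],[3.6,3.8,9.6],1],[[0,0.01,0],[3.8,4.2,10.7],1],[[0,0.01,0],[3.8,4.5,11.3],1],[[0,0.01,0],[3.8,4.7,11.7],1],[[0,0.01,0],[3.8,4.7,11.7],1],[[0,0.01,0],[3.8,4.7,11.7],1]]';python3 - <<'E'
from h import *
G(st(25,44,128),38,5);
E
```

```text
time_s: 17.37
eef_pos: [616.0, -18.7, 197.0]
tcp_rot: [0.639, 0.697, 0.24, 0.219]
contact_force: [-0.6, -0.2, -3.0]
gripper_width: 17.4
t 17.37 turn [-0.001, -0.002, 0.0] shift [0.08, -0.43, 0.63] gp [663.7 -14.4 135.5] F [-0.6 -0.2 -3. ] w 17.4 q [ 0.69  0.91 -1.08  2.19  2.11  0.75 -0.19] rows 0.2
```

```bash
python3 -m creep '[[[0,0,0],[0,-0.13,0.16],1],[[0,0,0],[0,-0.25,0.32],1],[[0,0,0],[0,-0.37,0.47],1],[[0,0,0],[0,-0.37,0.47],1],[[0,0,0],[0,-0.37,0.47],1]]'; python3 -m creep '[[[0,0,0],[0,-0.06,0.08],1],[[0,0,0],[0,-0.06,0.08],1],[[0,0,0],[0,-0.06,0.08],1]]'; python3 -m creep '[[[0,0,0],[0,-0.06,0.08],1],[[0,0,0],[0,-0.06,0.08],1],[[0,0,0],[0,-0.06,0.08],1]]'
```

```text
time_s: 17.78
eef_pos: [615.8, -18.8, 190.9]
tcp_rot: [0.639, 0.697, 0.24, 0.219]
contact_force: [-0.8, 1.0, -3.0]
gripper_width: 17.5
time_s: 18.03
eef_pos: [615.8, -18.9, 189.9]
tcp_rot: [0.639, 0.697, 0.24, 0.219]
contact_force: [0.7, -0.7, -3.0]
gripper_width: 17.4
time_s: 18.28
eef_pos: [615.8, -18.8, 188.9]
tcp_rot: [0.639, 0.697, 0.24, 0.219]
contact_force: [0.0, 0.2, -2.7]
gripper_width: 17.2
```

```bash
python3 -m creep '[[[0,0,0],[0,-0.06,0.08],1],[[0,0,0],[0,-0.06,0.08],1],[[0,0,0],[0,-0.06,0.08],1]]'; python3 -m creep '[[[0,0,0],[0,-0.06,0.08],1],[[0,0,0],[0,-0.06,0.08],1],[[0,0,0],[0,-0.06,0.08],1]]'
```

```text
time_s: 18.53
eef_pos: [616.3, -18.6, 188.8]
tcp_rot: [0.638, 0.697, 0.241, 0.22]
contact_force: [-3.2, 0.1, 5.7]
gripper_width: 17.2
time_s: 18.78
eef_pos: [616.7, -18.4, 188.9]
tcp_rot: [0.638, 0.697, 0.241, 0.221]
contact_force: [-4.0, -1.2, 7.7]
gripper_width: 17.2
```

```bash
python3 -m creep '[[[0,0,0],[0,0.06,-0.08],0.3],[[0,0,0],[0,0.06,-0.08],0.2],[[0,0,0],[0,0.06,-0.08],0.2],[[0,0,0],[0,0.06,-0.08],0.2],[[0,0,0],[0,0.6,-0.8],0.2],[[0,0,0],[0,2,-2.6],0],[[0,0,0],[0,3.5,-4.5],0],[[0,0,0],[0,2.5,-7.5],0],[[0,0,0],[0,1,-11],0],[[0,0,0],[0,0,-14],0],[[0,0,0],[0,0,-14],0],[[0,0,0],[0,0,-14],0]]'
python3 - <<'E'
from h import *
G([469,27,190],38,-75)
E
```

```text
time_s: 19.78
eef_pos: [530.0, -26.5, 300.5]
tcp_rot: [0.637, 0.698, 0.241, 0.222]
contact_force: [0.5, -0.6, -0.5]
gripper_width: 47.2
t 19.78 turn [0.006, -0.862, 1.101] shift [10.62, -8.06, -0.16] gp [578.2 -22.4 239.2] F [ 0.5 -0.6 -0.5] w 47.2 q [ 0.85  0.58 -1.18  2.32  1.91  0.55 -0.15] rows 11.2
```

```bash
python3 -m creep '[[[0,-0.86,1.1],[10.6,-8,-0.2],0],[[0,-0.86,1.1],[10.6,-8,-0.2],0],[[0,-0.86,1.1],[10.6,-8,-0.2],0],[[0,-0.86,1.1],[10.6,-8,-0.2],0],[[0,-0.86,1.1],[10.6,-8,-0.2],0],[[0,-0.86,1.1],[10.6,-8,-0.2],0],[[0,-0.86,1.1],[10.6,-8,-0.2],0],[[0,-0.86,1.1],[10.6,-8,-0.2],0],[[0,-0.86,1.1],[10.6,-8,-0.2],0],[[0,-0.86,1.1],[10.6,-8,-0.2],0],[[0,-0.86,1.1],[10.6,-8,-0.2],0],[[0,-0.86,1.1],[10.6,-8,-0.2],0]]'
python3 - <<'E'
from h import *
G([469,27,145],38,-75);G([469,27,99.5],38,-75)
p,d=eyes.get_image("scene");np.savez("scene3.npz",p=p,d=d)
p2,d2=eyes.get_image("top");np.savez("top3.npz",p=p2,d=d2)
cv2.imwrite("pics/b7.png",np.hstack([cv2.resize(p[170:320,200:350,::-1],(400,400),interpolation=3),cv2.resize(p2[190:340,250:400,::-1],(400,400),interpolation=3)]))
E
```

```text
time_s: 20.78
eef_pos: [457.1, 74.8, 251.4]
tcp_rot: [0.936, 0.129, 0.046, 0.324]
contact_force: [0.6, -0.3, 0.7]
gripper_width: 47.2
t 20.78 turn [0.003, -0.01, 0.008] shift [-0.11, -2.68, 3.61] gp [470.3  28.5 190.1] F [ 0.6 -0.3  0.7] w 47.2 q [ 0.03  0.75 -0.96  2.08  1.11  1.44 -1.32] rows 1.1
t 20.78 turn [0.003, -0.01, 0.008] shift [-0.12, -5.49, 7.19] gp [470.3  28.5 190.1] F [ 0.6 -0.3  0.7] w 47.2 q [ 0.03  0.75 -0.96  2.08  1.11  1.44 -1.32] rows 2.2
```

View pics/b7.png

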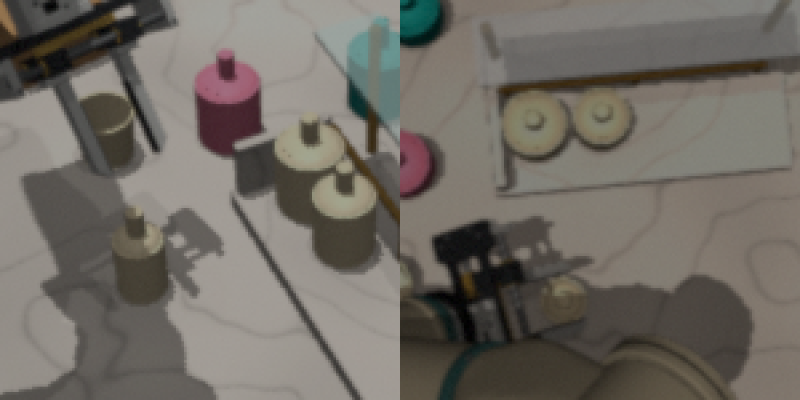

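```bash
python3 -m creep '[[[0,0,0],[-0.1,-1.3,1.8],0],[[0,0,0],[-0.1,-2.7,3.6],0],[[0,0,0],[-0.1,-4.1,5.4],0],[[0,0,0],[-0.1,-5.5,7.2],0],[[0,0,0],[-0.1,-5.5,7.2],0],[[0,0,0],[-0.1,-5.5,7.2],0]]' && python3 -m creep '[[[0,0,0],[0,0,0],0.7],[[0,0,0],[0,0,0],0.8],[[0,0,0],[0,0,0],1],[[0,0,0],[0,0,0],1],[[0,0,0],[0,0,0],1],[[0,0,0],[0,0,0],1]]';python3 - <<'E'
from h import *
G([469,27,200],38,-75)
E
python3 -m creep '[[[0,0,0],[0,0.6,-0.8],1],[[0,0,0],[0,1.8,-2.4],1],[[0,0,0],[0,3.7,-4.7],1],[[0,0,0],[0,5,-6.3],1],[[0,0,0],[0,6.2,-7.9],1],[[0,0,0],[0,6.2,-7.9],1]]';python3 - <<'E'
from h import *
G([530,-40,190],38,-35);G([570,-80,180],38,5)
E
```

```text
time_s: 21.38
eef_pos: [457.6, 73.7, 159.9]
tcp_rot: [0.936, 0.131, 0.046, 0.323]
contact_force: [1.2, -0.0, 1.0]
gripper_width: 46.8
time_s: 21.88
eef_pos: [457.7, 73.6, 160.6]
tcp_rot: [0.936, 0.131, 0.046, 0.323]
contact_force: [-0.5, -0.1, 3.7]
gripper_width: 17.5
t 21.88 turn [0.002, -0.012, 0.013] shift [-0.1, 6.22, -7.95] gp [471.1  27.3  99.2] F [-0.5 -0.1  3.7] w 17.5 q [-0.03  0.91 -0.88  2.13  1.26  1.38 -1.5 ] rows 2.4
time_s: 22.38
eef_pos: [458.2, 74.5, 264.3]
tcp_rot: [0.936, 0.13, 0.049, 0.322]
contact_force: [-0.9, -0.0, -3.1]
gripper_width: 17.0
t 22.38 turn [0.004, 0.414, -0.54] shift [0.71, 6.49, 6.72] gp [472.   28.4 202.9] F [-0.9 -0.  -3.1] w 17.0 q [ 0.04  0.72 -0.97  2.08  1.1   1.44 -1.29] rows 5.4
t 22.38 turn [0.006, 0.844, -1.09] shift [1.75, 11.98, 12.3] gp [472.   28.4 202.9] F [-0.9 -0.  -3.1] w 17.0 q [ 0.04  0.72 -0.97  2.08  1.1   1.44 -1.29] rows 11.0
```

```bash
python3 -m creep '[[[0,0.07,-0.09],[0.1,1.1,1.1],1],[[0,0.14,-0.18],[0.2,2.2,2.2],1],[[0,0.21,-0.27],[0.4,3.3,3.3],1],[[0,0.28,-0.36],[0.5,4.4,4.4],1],[[0,0.35,-0.45],[0.6,5.5,5.6],1],[[0,0.41,-0.54],[0.7,6.5,6.7],1],[[0,0.41,-0.54],[0.7,6.5,6.7],1]]';python3 - <<'E'
from h import *
G([580,-90,180],38,5)
E
```

```text
time_s: 22.97
eef_pos: [488.1, -17.7, 250.0]
tcp_rot: [0.839, 0.436, 0.145, 0.292]
contact_force: [-0.8, -0.4, -2.2]
gripper_width: 17.4
t 22.97 turn [-0.003, 0.441, -0.548] shift [-3.69, 5.77, 5.64] gp [527.  -46.  188.5] F [-0.8 -0.4 -2.2] w 17.4 q [ 0.39  0.67 -1.05  2.37  1.66  1.14 -0.91] rows 5.6
```

```bash
python3 -m creep '[[[0,0.07,-0.09],[-0.6,1,0.9],1],[[0,0.14,-0.18],[-1.2,1.9,1.9],1],[[0,0.22,-0.27],[-1.8,2.9,2.8],1],[[0,0.3,-0.37],[-2.4,3.9,3.8],1],[[0,0.37,-0.46],[-3,4.8,4.7],1],[[0,0.44,-0.55],[-3.7,5.8,5.6],1],[[0,0.44,-0.55],[-3.7,5.8,5.6],1],[[0,0.44,-0.55],[-3.7,5.8,5.6],1]]';python3 - <<'E'
from h import *
G(st(20,-19,150),38,5);G(st(31,-16,132),38,5);print(st(25.6,44))
E
```

```text
time_s: 23.63
eef_pos: [532.2, -96.1, 241.2]
tcp_rot: [0.642, 0.695, 0.238, 0.219]
contact_force: [-0.7, -0.0, -2.0]
gripper_width: 17.3
t 23.63 turn [-0.005, 0.004, -0.007] shift [0.82, 4.95, 7.59] gp [579.8 -92.2 179.5] F [-0.7 -0.  -2. ] w 17.3 q [ 0.92  0.71 -1.05  2.33  2.19  0.53 -0.24] rows 2.2
t 23.63 turn [-0.005, 0.004, -0.007] shift [1.13, 4.71, 9.69] gp [579.8 -92.2 179.5] F [-0.7 -0.  -2. ] w 17.3 q [ 0.92  0.71 -1.05  2.33  2.19  0.53 -0.24] rows 2.6
[664.81595051 -13.60925938   0.        ]
```

```bash
python3 -m creep '[[[0,0,0],[0.3,1.6,2.5],1],[[0,0,0],[0.5,3.3,5],1],[[0,0,0],[0.8,4.7,7.2],1],[[0,0,0],[1,4.9,8.5],1],[[0,0,0],[1,4.7,9.2],1],[[0,0,0],[1,4.7,9.7],1],[[0,0,0],[1,4.7,9.7],1],[[0,0,0],[1,4.7,9.7],1]]'; python3 -m creep '[[[0,0,0],[0,-0.15,0.2],1],[[0,0,0],[0,-0.3,0.4],1],[[0,0,0],[0,-0.43,0.55],1],[[0,0,0],[0,-0.43,0.55],1],[[0,0,0],[0,-0.43,0.55],1]]';python3 - <<'E'
from h import *
G(st(31,-17,123.2),38,5)
E
```

```text
time_s: 24.3
eef_pos: [626.7, -77.7, 192.9]
tcp_rot: [0.642, 0.695, 0.238, 0.218]
contact_force: [-0.0, 0.4, -2.6]
gripper_width: 17.0
time_s: 24.72
eef_pos: [626.5, -77.9, 185.9]
tcp_rot: [0.642, 0.695, 0.238, 0.218]
contact_force: [0.3, -0.0, -3.3]
gripper_width: 17.2
t 24.72 turn [-0.007, 0.003, -0.007] shift [-0.03, 0.02, 0.17] gp [673.9 -74.  124.1] F [ 0.3 -0.  -3.3] w 17.2 q [ 0.74  0.88 -0.95  2.14  2.18  0.58 -0.19] rows 0.1
```

```bash
python3 -m creep '[[[0,0,0],[0,-0.06,0.08],1],[[0,0,0],[0,-0.06,0.08],1],[[0,0,0],[0,-0.06,0.08],1]]'; python3 -m creep '[[[0,0,0],[0,-0.06,0.08],1],[[0,0,0],[0,-0.06,0.08],1],[[0,0,0],[0,-0.06,0.08],1]]'
```

```text
time_s: 24.97
eef_pos: [626.8, -78.0, 185.5]
tcp_rot: [0.642, 0.695, 0.238, 0.219]
contact_force: [-1.3, -0.7, 1.0]
gripper_width: 17.0
time_s: 25.22
eef_pos: [627.4, -77.8, 185.5]
tcp_rot: [0.642, 0.695, 0.238, 0.219]
contact_force: [-2.9, -1.7, 4.9]
gripper_width: 17.4
```

```bash
python3 -m creep '[[[0,0,0],[0,0.06,-0.08],0.3],[[0,0,0],[0,0.06,-0.08],0.2],[[0,0,0],[0,0.06,-0.08],0.2],[[0,0,0],[0,0.06,-0.08],0.2],[[0,0,0],[0,0.6,-0.8],0.2],[[0,0,0],[0,2,-2.6],0.2],[[0,0,0],[0,3.2,-4.2],0.2],[[0,0,0],[0,1.5,-6.5],1],[[0,0,0],[0,-1,-8],1],[[0,0,0],[0,-2,-9],1],[[0,0,0],[0,-2,-9],1],[[0,0,0],[0,-2,-9],1]]'
python3 - <<'E'
from h import *
G(st(-30,-17,140),38,5);G(st(-30,-17,62),38,5)
for n in("scene","top"):
    p,d=eyes.get_image(n); np.savez(n+"4.npz",p=p,d=d);W=cloud(n,d)
    for k,c,H in(("L",(655,55),138),("M",(665,-14),134),("S",(674,-74),130)):
        m=(np.hypot(W[...,0]-c[0],W[...,1]-c[1])<14)&(abs(W[...,2]-H)<4.5)
        X=W[m].mean(0);a=np.radians(5);print(n,k,m.sum(),X.round(1),"s",round(X[0]*np.cos(a)+X[1]*np.sin(a)-635,1),round(-X[0]*np.sin(a)+X[1]*np.cos(a)+(119.5 if n=="scene" else 116),1))
E
```

```text
time_s: 26.22
eef_pos: [556.7, -83.9, 244.9]
tcp_rot: [0.642, 0.695, 0.238, 0.22]
contact_force: [0.9, -0.0, -0.9]
gripper_width: 7.9
t 26.22 turn [-0.003, 0.005, -0.006] shift [-0.04, -1.86, 4.06] gp [604.4 -80.  183.3] F [ 0.9 -0.  -0.9] w 7.9 q [ 0.85  0.71 -1.02  2.28  2.14  0.52 -0.22] rows 1.1
t 26.22 turn [-0.003, 0.005, -0.006] shift [-0.04, -6.65, 10.21] gp [604.4 -80.  183.3] F [ 0.9 -0.  -0.9] w 7.9 q [ 0.85  0.71 -1.02  2.28  2.14  0.52 -0.22] rows 2.9
scene L 19 [653.1  53.7 136.1] s 20.3 116.1
scene M 24 [661.8 -17.8 131.6] s 22.8 44.1
scene S 28 [669.6 -77.2 127.4] s 25.3 -15.8
top L 30 [655.2  58.2 138.1] s 22.8 116.9
top M 27 [662.6 -12.4 134.2] s 24.0 45.9
top S 23 [669.8 -73.  129.2] s 25.9 -15.1
```

```bash
python3 -m creep '[[[0,0,0],[0,-1.9,3.6],1],[[0,0,0],[0,-3.4,5.8],1],[[0,0,0],[0,-5,7.9],1],[[0,0,0],[0,-6.8,10],1],[[0,0,0],[0,-6.8,10],1],[[0,0,0],[0,-6.8,10],1]]'
python3 - <<'E'
from h import *
G(st(-22,-17,62),38,5)
E
```

```text
time_s: 26.82
eef_pos: [565.9, -82.1, 122.8]
tcp_rot: [0.642, 0.695, 0.239, 0.218]
contact_force: [0.4, 0.3, 0.5]
gripper_width: 0.4
t 26.82 turn [-0.004, 0.002, -0.008] shift [-0.13, 0.74, 0.49] gp [613.5 -78.1  61.2] F [0.4 0.3 0.5] w 0.4 q [ 0.8   1.05 -1.    2.31  2.42  0.81 -0.33] rows 0.2
```

```bash
python3 -m creep '[[[0,0,0],[0,0.24,0.18],1],[[0,0,0],[0,0.48,0.37],1],[[0,0,0],[0,0.71,0.55],1],[[0,0,0],[0,0.87,0.68],1],[[0,0,0],[0,0.95,0.74],1],[[0,0,0],[0,1.02,0.8],1],[[0,0,0],[0,1.02,0.8],1]]';python3 -m creep '[[[0,0,0],[0,0.08,0.06],1],[[0,0,0],[0,0.16,0.12],1],[[0,0,0],[0,0.24,0.18],1],[[0,0,0],[0,0.24,0.18],1]]';python3 -m creep '[[[0,0,0],[0,0.08,0.06],1],[[0,0,0],[0,0.16,0.12],1],[[0,0,0],[0,0.24,0.18],1],[[0,0,0],[0,0.24,0.18],1]]'
```

```text
time_s: 27.4
eef_pos: [579.1, -81.3, 123.3]
tcp_rot: [0.642, 0.695, 0.239, 0.219]
contact_force: [0.1, 0.2, -0.1]
gripper_width: 0.4
time_s: 27.73
eef_pos: [581.7, -81.0, 123.1]
tcp_rot: [0.642, 0.695, 0.239, 0.219]
contact_force: [-2.6, -0.9, 2.7]
gripper_width: 0.1
time_s: 28.07
eef_pos: [584.8, -80.7, 123.1]
tcp_rot: [0.642, 0.695, 0.239, 0.218]
contact_force: [-2.9, -1.4, 1.0]
gripper_width: 0.5
```

```bash
for k in 1; do python3 -m creep '[[[0,0,0],[0,0.08,0.06],1],[[0,0,0],[0,0.16,0.12],1],[[0,0,0],[0,0.16,0.12],1]]'; done; python3 -m creep '[[[0,0,0],[0,0.08,0.06],1],[[0,0,0],[0,0.16,0.12],1],[[0,0,0],[0,0.16,0.12],1]]';python3 -m creep '[[[0,0,0],[0,0.08,0.06],1],[[0,0,0],[0,0.12,0.09],1],[[0,0,0],[0,0.12,0.09],1]]'
```

```text
time_s: 28.32
eef_pos: [587.1, -80.4, 123.1]
tcp_rot: [0.642, 0.695, 0.239, 0.218]
contact_force: [-2.0, 0.1, 1.4]
gripper_width: 0.5
time_s: 28.57
eef_pos: [589.4, -80.3, 123.2]
tcp_rot: [0.642, 0.695, 0.239, 0.219]
contact_force: [-1.7, 0.4, 0.2]
gripper_width: 0.5
time_s: 28.82
eef_pos: [590.3, -80.1, 123.0]
tcp_rot: [0.642, 0.695, 0.238, 0.218]
contact_force: [-4.5, -0.5, 2.4]
gripper_width: 0.8
```

```bash
python3 -m creep '[[[0,0,0],[0,0.08,0.06],1],[[0,0,0],[0,0.12,0.09],1],[[0,0,0],[0,0.12,0.09],1]]'; python3 -m creep '[[[0,0,0],[0,0.08,0.06],1],[[0,0,0],[0,0.12,0.09],1],[[0,0,0],[0,0.12,0.09],1]]'
```

```text
time_s: 29.07
eef_pos: [590.7, -80.1, 122.9]
tcp_rot: [0.642, 0.695, 0.238, 0.218]
contact_force: [-8.2, -1.2, 4.9]
gripper_width: 0.7
time_s: 29.32
eef_pos: [591.0, -80.0, 122.8]
tcp_rot: [0.642, 0.696, 0.237, 0.217]
contact_force: [-10.1, -1.7, 6.2]
gripper_width: 0.4
```

```bash
python3 -m creep '[[[0,0,0],[0,-0.8,-0.6],1],[[0,0,0],[0,-2,-1.6],1],[[0,0,0],[0,-2.8,-2.2],1],[[0,0,0],[2,-2.8,-2.2],1],[[0,0,0],[4,-2.8,-2.2],1],[[0,0,0],[6,-2.8,-2.2],1],[[0,0,0],[6,-2.8,-2.2],1],[[0,0,0],[6,-2.8,-2.2],1]]'
python3 - <<'E'
from h import *
G(st(-30.5,44.5,62),38,5)
E
```

```text
time_s: 29.98
eef_pos: [551.1, -22.0, 123.5]
tcp_rot: [0.642, 0.696, 0.238, 0.217]
contact_force: [-0.7, -0.3, -1.0]
gripper_width: 0.3
t 29.98 turn [-0.007, 0.001, -0.006] shift [-0.1, 0.78, 0.61] gp [598.5 -18.   61.7] F [-0.7 -0.3 -1. ] w 0.3 q [ 0.67  1.06 -1.04  2.37  2.38  0.96 -0.43] rows 0.2
```

```bash
python3 -m creep '[[[0,0,0],[0,0.3,0.24],1],[[0,0,0],[0,0.6,0.46],1],[[0,0,0],[0,0.9,0.7],1],[[0,0,0],[0,1,0.8],1],[[0,0,0],[0,1.1,0.86],1],[[0,0,0],[0,1.1,0.86],1]]';python3 -m creep '[[[0,0,0],[0,0.08,0.06],1],[[0,0,0],[0,0.16,0.12],1],[[0,0,0],[0,0.24,0.18],1],[[0,0,0],[0,0.24,0.18],1]]';python3 -m creep '[[[0,0,0],[0,0.08,0.06],1],[[0,0,0],[0,0.16,0.12],1],[[0,0,0],[0,0.16,0.12],1]]'
python3 - <<'E'
from h import *
G(st(-18.3,44.5,62),38,5)
E
```

```text
time_s: 30.48
eef_pos: [565.4, -21.4, 123.5]
tcp_rot: [0.642, 0.696, 0.238, 0.218]
contact_force: [0.7, 0.3, 0.2]
gripper_width: 0.1
time_s: 30.82
eef_pos: [567.9, -21.2, 123.3]
tcp_rot: [0.642, 0.696, 0.237, 0.217]
contact_force: [-2.1, -0.7, 0.9]
gripper_width: 0.5
time_s: 31.07
eef_pos: [569.8, -20.9, 123.3]
tcp_rot: [0.642, 0.696, 0.237, 0.217]
contact_force: [-2.6, -0.6, 1.2]
gripper_width: 0.3
t 31.07 turn [-0.008, 0.001, -0.006] shift [-0.05, 0.28, 0.2] gp [617.1 -16.8  61.5] F [-2.6 -0.6  1.2] w 0.3 q [ 0.66  1.06 -1.03  2.32  2.36  0.92 -0.4 ] rows 0.1
```

```bash
python3 -m creep '[[[0,0,0],[0,0.08,0.06],1],[[0,0,0],[0,0.16,0.12],1],[[0,0,0],[0,0.24,0.18],1],[[0,0,0],[0,0.24,0.18],1]]';python3 -m creep '[[[0,0,0],[0,0.08,0.06],1],[[0,0,0],[0,0.12,0.09],1],[[0,0,0],[0,0.12,0.09],1]]';python3 -m creep '[[[0,0,0],[0,0.08,0.06],1],[[0,0,0],[0,0.12,0.09],1],[[0,0,0],[0,0.12,0.09],1]]'
```

```text
time_s: 31.4
eef_pos: [572.9, -20.5, 123.4]
tcp_rot: [0.642, 0.696, 0.238, 0.217]
contact_force: [-3.4, -0.6, 1.3]
gripper_width: 0.6
time_s: 31.65
eef_pos: [573.6, -20.4, 123.2]
tcp_rot: [0.642, 0.696, 0.237, 0.216]
contact_force: [-7.4, -1.5, 5.7]
gripper_width: 0.6
time_s: 31.9
eef_pos: [573.8, -20.4, 123.1]
tcp_rot: [0.642, 0.697, 0.236, 0.216]
contact_force: [-9.2, -1.4, 6.6]
gripper_width: 0.5
```

```bash
python3 -m creep '[[[0,0,0],[0,-0.8,-0.6],1],[[0,0,0],[0,-1.8,-1.4],1],[[0,0,0],[0,-2,-1.6],1],[[0,0,0],[2.4,-2,-1.6],1],[[0,0,0],[4.8,-2,-1.6],1],[[0,0,0],[7,-2,-1.6],1],[[0,0,0],[7,-2,-1.6],1],[[0,0,0],[7,-2,-1.6],1]]'
python3 - <<'E'
from h import *
G(st(-26.3,115,62),38,5)
E
```

```text
time_s: 32.57
eef_pos: [543.4, 48.9, 124.2]
tcp_rot: [0.641, 0.697, 0.237, 0.216]
contact_force: [-0.2, -1.0, 0.6]
gripper_width: 0.7
t 32.57 turn [-0.01, -0.001, -0.004] shift [-0.18, 1.19, 1.01] gp [590.6  53.1  62.3] F [-0.2 -1.   0.6] w 0.7 q [ 0.5   1.08 -1.07  2.39  2.3   1.09 -0.53] rows 0.4
```

```bash
python3 -m creep '[[[0,0,0],[0,0.3,0.24],1],[[0,0,0],[0,0.6,0.46],1],[[0,0,0],[0,0.7,0.55],1],[[0,0,0],[0,0.79,0.62],1],[[0,0,0],[0,0.79,0.62],1]]';python3 -m creep '[[[0,0,0],[0,0.08,0.06],1],[[0,0,0],[0,0.16,0.12],1],[[0,0,0],[0,0.24,0.18],1],[[0,0,0],[0,0.24,0.18],1]]';python3 -m creep '[[[0,0,0],[0,0.08,0.06],1],[[0,0,0],[0,0.16,0.12],1],[[0,0,0],[0,0.16,0.12],1]]'
```

```text
time_s: 32.98
eef_pos: [553.8, 48.9, 124.1]
tcp_rot: [0.642, 0.697, 0.237, 0.216]
contact_force: [1.0, -0.1, 0.4]
gripper_width: 0.4
time_s: 33.32
eef_pos: [556.4, 48.7, 123.9]
tcp_rot: [0.642, 0.697, 0.237, 0.216]
contact_force: [-2.5, -1.3, 1.1]
gripper_width: 0.1
time_s: 33.57
eef_pos: [557.6, 48.9, 123.8]
tcp_rot: [0.642, 0.697, 0.236, 0.216]
contact_force: [-4.8, -1.6, 3.4]
gripper_width: 0.5
```

```bash
python3 -m creep '[[[0,0,0],[0,0.08,0.06],1],[[0,0,0],[0,0.16,0.12],1],[[0,0,0],[0,0.24,0.18],1],[[0,0,0],[0,0.24,0.18],1]]';python3 -m creep '[[[0,0,0],[0,0.08,0.06],1],[[0,0,0],[0,0.16,0.12],1],[[0,0,0],[0,0.16,0.12],1]]'
```

```text
time_s: 33.9
eef_pos: [559.5, 49.4, 123.7]
tcp_rot: [0.641, 0.698, 0.236, 0.215]
contact_force: [-4.8, -0.8, 4.9]
gripper_width: 0.3
time_s: 34.15
eef_pos: [559.9, 49.6, 123.4]
tcp_rot: [0.641, 0.699, 0.235, 0.214]
contact_force: [-7.9, -2.1, 5.3]
gripper_width: 0.7
```

```bash
python3 -m creep '[[[0,0,0],[0,-0.8,-0.6],1],[[0,0,0],[0,-1.6,-1.2],1],[[0,0,0],[-3,-1.8,-1.5],1],[[0,0,0],[-7,-1.8,-1.5],1],[[0,0,0],[-11,-1.8,-1.5],1],[[0,0,0],[-15,-1.8,-1.5],1],[[0,0,0],[-18.5,-1.8,-1.5],1],[[0,0,0],[-18.5,-1.8,-1.5],1],[[0,0,0],[-18.5,-1.8,-1.5],1]]'
python3 - <<'E'
from h import *
G(st(0,-68,64),38,5);G(st(29,-68,64),38,5)
E
```

```text
time_s: 34.9
eef_pos: [552.9, -139.9, 124.2]
tcp_rot: [0.643, 0.697, 0.234, 0.215]
contact_force: [1.0, -0.1, -0.0]
gripper_width: 0.5
t 34.9 turn [-0.015, 0.003, -0.006] shift [0.44, 3.97, 2.85] gp [ 599.8 -136.1   62. ] F [ 1.  -0.1 -0. ] w 0.5 q [ 0.93  1.02 -0.97  2.29  2.44  0.69 -0.24] rows 1.2
t 34.9 turn [-0.015, 0.003, -0.006] shift [0.46, 6.28, 4.6] gp [ 599.8 -136.1   62. ] F [ 1.  -0.1 -0. ] w 0.5 q [ 0.93  1.02 -0.97  2.29  2.44  0.69 -0.24] rows 1.9
```

```bash
python3 -m creep '[[[-0.01,0,0],[0,1.6,1.2],1],[[-0.01,0,0],[0,3.2,2.4],1],[[-0.015,0,0],[0.2,4.8,3.5],1],[[-0.015,0,0],[0.4,6.3,4.6],1],[[-0.015,0,0],[0.4,6.3,4.6],1],[[-0.015,0,0],[0.4,6.3,4.6],1]]'
python3 -m creep '[[[0,0,0],[0.3,0,0],1],[[0,0,0],[0.6,0,0],1],[[0,0,0],[0.8,0,0],1],[[0,0,0],[1,0,0],1],[[0,0,0],[1,0,0],1]]'
python3 - <<'E'
from h import *
G(st(29,-55,64),38,5)
E
```

```text
time_s: 35.4
eef_pos: [630.8, -126.9, 125.8]
tcp_rot: [0.64, 0.696, 0.24, 0.22]
contact_force: [-0.9, -0.6, 0.0]
gripper_width: 0.3
time_s: 35.82
eef_pos: [629.5, -116.4, 125.8]
tcp_rot: [0.64, 0.696, 0.24, 0.219]
contact_force: [-0.4, 0.5, 0.9]
gripper_width: 0.3
t 35.82 turn [-0.0, -0.001, -0.003] shift [0.03, -0.05, -0.0] gp [ 677.3 -112.1   64.3] F [-0.4  0.5  0.9] w 0.3 q [ 0.8   1.02 -0.93  2.13  2.35  0.62 -0.2 ] rows 0.0
```

```bash
python3 -m creep '[[[0,0,0],[0.12,0,0],1],[[0,0,0],[0.24,0,0],1],[[0,0,0],[0.36,0,0],1],[[0,0,0],[0.4,0,0],1],[[0,0,0],[0.4,0,0],1]]';python3 -m creep '[[[0,0,0],[0.12,0,0],1],[[0,0,0],[0.24,0,0],1],[[0,0,0],[0.36,0,0],1],[[0,0,0],[0.36,0,0],1]]';python3 -m creep '[[[0,0,0],[0.12,0,0],1],[[0,0,0],[0.24,0,0],1],[[0,0,0],[0.36,0,0],1],[[0,0,0],[0.36,0,0],1]]'
```

```text
time_s: 36.23
eef_pos: [629.3, -112.8, 125.9]
tcp_rot: [0.64, 0.696, 0.24, 0.22]
contact_force: [0.1, -2.2, 1.7]
gripper_width: 0.2
time_s: 36.57
eef_pos: [629.0, -109.6, 125.7]
tcp_rot: [0.64, 0.696, 0.24, 0.22]
contact_force: [-0.6, -2.8, 0.2]
gripper_width: 0.6
time_s: 36.9
eef_pos: [628.9, -107.4, 125.7]
tcp_rot: [0.641, 0.695, 0.239, 0.221]
contact_force: [-1.3, -5.7, 1.1]
gripper_width: 0.3
```

```bash
python3 -m creep '[[[0,0,0],[0.12,0,0],1],[[0,0,0],[0.24,0,0],1],[[0,0,0],[0.36,0,0],1],[[0,0,0],[0.36,0,0],1]]';python3 -m creep '[[[0,0,0],[0.1,0,0],1],[[0,0,0],[0.2,0,0],1],[[0,0,0],[0.2,0,0],1]]';python3 -m creep '[[[0,0,0],[0.1,0,0],1],[[0,0,0],[0.2,0,0],1],[[0,0,0],[0.2,0,0],1]]'
```

```text
time_s: 37.23
eef_pos: [628.8, -105.1, 125.7]
tcp_rot: [0.641, 0.695, 0.238, 0.222]
contact_force: [0.4, -5.7, 0.3]
gripper_width: 0.6
time_s: 37.48
eef_pos: [628.7, -104.4, 125.7]
tcp_rot: [0.642, 0.694, 0.237, 0.223]
contact_force: [-1.0, -6.6, 2.0]
gripper_width: 0.2
time_s: 37.73
eef_pos: [628.7, -103.9, 125.7]
tcp_rot: [0.643, 0.693, 0.236, 0.225]
contact_force: [-1.2, -6.4, 2.7]
gripper_width: 0.3
```

```bash
cat > meas.py <<'E'
from h import *
import sys
G(st(29,-45,64),38,5)
for n in("scene","top"):
    p,d=eyes.get_image(n); np.savez(n+sys.argv[1]+".npz",p=p,d=d);W=cloud(n,d);Q={}
    for k,c,H in(("L",(657,55),138),("M",(667,-10),134),("S",(678,-66),130)):
        m=(np.hypot(W[...,0]-c[0],W[...,1]-c[1])<15)&(abs(W[...,2]-H)<4.5)
        X=W[m].mean(0);a=np.radians(5);Q[k]=X;print(n,k,m.sum(),X.round(1),"s",round(X[0]*np.cos(a)+X[1]*np.sin(a)-635,1),round(-X[0]*np.sin(a)+X[1]*np.cos(a)+(119.5 if n=="scene" else 116),1))
    print("LM",np.linalg.norm((Q["L"]-Q["M"])[:2]).round(1),"MS",np.linalg.norm((Q["M"]-Q["S"])[:2]).round(1))
E
python3 meas.py 5
```

```text
t 37.73 turn [0.001, 0.015, -0.007] shift [-0.22, -0.08, -0.02] gp [ 676.7 -100.9   64.3] F [-1.2 -6.4  2.7] w 0.3 q [ 0.78  1.03 -0.94  2.14  2.35  0.67 -0.22] rows 0.1
scene L 22 [656.8  53.5 135.9] s 24.0 115.5
scene M 19 [665.  -10.8 131.6] s 26.5 50.8
scene S 25 [677.8 -65.7 128.1] s 34.5 -5.0
LM 64.8 MS 56.3
top L 31 [657.6  58.4 137.8] s 25.2 116.8
top M 25 [667.2  -8.  132.7] s 29.0 49.9
top S 29 [678.2 -62.3 129.5] s 35.2 -5.2
LM 67.0 MS 55.4
```

```bash
python3 -m creep '[[[0,0.015,-0.01],[0.1,0,0],1],[[0,0.015,-0.01],[0.2,0,0],1],[[0,0.015,-0.01],[0.3,0,0],1],[[0,0.015,-0.01],[0.3,0,0],1]]';python3 -m creep '[[[0,0.01,0],[0.1,0,0],1],[[0,0.01,0],[0.2,0,0],1],[[0,0.01,0],[0.2,0,0],1]]'; python3 -c "
from h import *
G(st(29,-45,64),38,5)"
```

```text
time_s: 38.17
eef_pos: [628.9, -103.9, 125.7]
tcp_rot: [0.639, 0.697, 0.238, 0.223]
contact_force: [-1.5, -9.0, 2.1]
gripper_width: 0.4
time_s: 38.42
eef_pos: [628.9, -104.3, 125.6]
tcp_rot: [0.639, 0.697, 0.24, 0.221]
contact_force: [-1.0, -7.8, 1.8]
gripper_width: 0.5
t 38.42 turn [0.001, 0.002, 0.0] shift [-0.18, -0.09, -0.05] gp [ 676.8 -100.3   64.2] F [-1.  -7.8  1.8] w 0.5 q [ 0.78  1.03 -0.94  2.14  2.35  0.65 -0.21] rows 0.0
```

```bash
python3 -m creep '[[[0,0,0],[-0.5,0,0],1],[[0,0,0],[-2,0,0],1],[[0,0,0],[-4,0,0],1],[[0,0,0],[-5,-2,-1.6],1],[[0,0,0],[-5,-5,-4],1],[[0,0,0],[-5,-7,-6],1],[[0,0,0],[-6,-7,-10],1],[[0,0,0],[-7,-7,-14],1],[[0,0,0],[-7,-7,-14],1],[[0,0,0],[-7,-7,-14],1]]';python3 meas.py 6; python3 - <<'E'
import numpy as np,cv2
p=np.load("scene6.npz")["p"];q=np.load("top6.npz")["p"]
cv2.imwrite("pics/b8.png",np.hstack([cv2.resize(p[190:290,280:380,::-1],(400,400),interpolation=3),cv2.resize(q[180:280,275:375,::-1],(400,400),interpolation=3)]))
E
```

```text
time_s: 39.25
eef_pos: [493.3, -185.8, 194.2]
tcp_rot: [0.638, 0.697, 0.24, 0.221]
contact_force: [0.0, 0.1, -0.3]
gripper_width: 0.5
t 39.25 turn [0.002, 0.002, 0.002] shift [6.77, 6.89, 14.11] gp [ 541.3 -181.7  132.8] F [ 0.   0.1 -0.3] w 0.5 q [ 1.14  0.84 -1.02  2.36  2.43  0.5  -0.2 ] rows 4.1
scene L 21 [656.9  55.2 135.1] s 24.2 117.3
scene M 25 [666.1 -11.  131.4] s 27.6 50.5
scene S 26 [677.2 -65.4 127.2] s 33.9 -4.7
LM 66.8 MS 55.6
top L 26 [657.8  58.3 138.1] s 25.4 116.8
top M 26 [667.1  -6.7 133.7] s 28.9 51.1
top S 26 [678.9 -60.8 129.4] s 36.0 -3.7
LM 65.7 MS 55.3
```

View pics/b8.png

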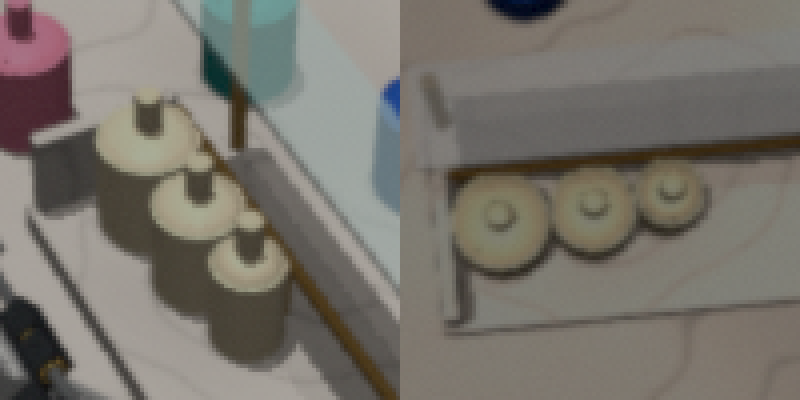

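```bash
python3 -c "
from bench import workorder,sense
print(workorder.job_done(), sense()['time_s'])"
```

```text
the job is handed in; nothing more can be done
the job is handed in; nothing more can be done
```

The row is closed up on the stand and the job is handed in, at about 39 s of the 72 s allowed. No verdict was reported.

**What I did:**
- I gripped the large jar by its finial with the gripper leaning back 38° and brought it to the rail and cheek.
- I carried over the medium and small jars and set each one down 4–5 mm clear of its neighbour.
- With closed fingers I pushed each jar low on its body to the rail, at most about 10 N. I then pushed the whole row along towards the cheek, at most about 9 N, until it stopped firmly.

**Last checks, from both cameras:**

| Check | Measured | Wanted |
|---|---|---|
| Large to medium, centre to centre | 66.8 and 65.7 mm | touching = 66, limit 68.5 |
| Medium to small, centre to centre | 55.6 and 55.3 mm | touching = 56, limit 58.5 |
| Large jar, stand x | 24–25 mm | above 22 |
| Medium jar, stand x | 28–29 mm | above 26 |
| Small jar, stand x | 34–36 mm | above 32 |
| Large jar, stand y | 117 mm | above 112 |

- **Rail contact:** the tool positions at which the medium and small jars met the rail differed by 11.8 mm, against 12 mm expected.
- **Upright:** all three jars look upright in the last picture. I did not measure their tilt.
- **Bystanders:** I planned the moves clear of the cup, the bowl and the carton. I did not re-measure their positions at the end.

**What went wrong or disagreed:**
- The first wrist position stopped at its joint limits, so I re-oriented the wrist.
- Pushing the large jar by its finial left it about 3 mm short of the rail, which the later low push corrected.
- The two cameras disagree by 3–5 mm in y. I adjusted for this in each view using the cheek position.

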